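# Load caster wheels into a spring-loaded magazine

### The arm

A 7-joint arm with a two-finger parallel gripper is mounted at the origin on the work surface. World frame = base frame: x ahead of the robot, y to its left, z up, the work surface at z = 0. Lengths are in m, angles in degrees, forces in N, time in s.
With the tool pointing down it reaches from about 0.425 to 0.875 m from the base axis. Payload 4.7 kg.
Tool frame: the origin (TCP) lies at the very end of the fingers, on their centre line; the grasp point (between the pads) lies 19 mm behind it; z points along the fingers, y is the direction in which the jaws open and shut (so a half turn about z gives the same grasp; the last joint's range is limited). The gripper opens to 87 mm and grips with 3 to 60 N. Pads are 19 mm wide; open, the fingers measure 117 mm over their backs; the gripper's body (75 mm by 190 mm) begins 51 mm behind the grasp point.
Start: joints at [74.777, 18.392, -4.016, 83.108, 1.295, 78.541, -3.26], TCP at [0.179, -0.625, 0.191] pointing down, gripper open.
Joint ranges: [-163.93, 163.93], [-17.29, 119.83], [-79.2, 71.16], [3.27, 140.29], [-89.18, 269.18], [5.43, 117.66], [-154.24, 154.24]. Speed limits (degrees/s): [147.25, 147.25, 180, 180, 180, 180, 180].

### API

Orientations are given as [roll, pitch, yaw] about the fixed x, y, z axes, in that order (R = Rz(yaw) Ry(pitch) Rx(roll)).
In Python, from cell import * gives the robot as it stands.
- The arm moves only by the tool arm_command, never from a script. Its argument "targets" is a list that holds one entry, the list of rows, each a list of 7 numbers: the shift along the tool's x, y, z in m, then the turn, a rotation vector about the tool's x, y, z in degrees, then the gripper's target within -1 to 1 (shut at 1, half-way at 0, fully open at -1). In form: [[[tx, ty, tz, rx, ry, rz, claw], ...]]. A call has 1 to 10 rows; each row is the pose to reach, as a shift and turn from the pose commanded when the call began, along the tool's axes at that moment; what a row does not reach only later rows make up. A row lasts 1/10 s, in which the tool goes at most 50 mm and 8.59 degrees, less where a joint would pass 70% of its speed; a pose out of reach is approached as far as the arm can. A call with a gripper value outside its range is refused whole. The fingers move at their own pace and stop on an object; "newtons" is the grip in N (left out, the last holds). Time passes only in rows, so rows that repeat a pose let the fingers close. It gives the time, the measured TCP pose, the force and the opening at its end, in the units of the state.
- get_obs(): the state, without advancing time (a new reading comes with each control period).
- read_camera(name): name is "scene" or "top" or "wrist"; returns a dict with "img" (480x640x3 uint8, red, green, blue), "z_map" (480x640 float32, m along the optical axis (not along the pixel's ray), 0 where there is no reading), "K" (3x3 intrinsics, pixels), "D" ([k1, k2, p1, p2, k3] as OpenCV has them; the pictures are not rectified), "origin" and "attitude" of the camera in the world. Camera axes: x right, y down, z forward; pixel columns grow to the right and rows downward; lengths in m; the calibration is good to about 2 mm. A picture is of the moment at which its call begins.
- sign_off(): hands the job in, once; it reports no verdict.
Trained networks look in the newest picture that a camera, given by its name, has taken for a name from the list of things; names that differ only in an ending like _2 or _b are one class to them, and where a whole thing is asked for, a point or a joint stands for the part that bears it (a point fixed in the world has none). Each returns a list of dicts, best first, with "conf" (0 to 1); they miss things now and then, are a little off and sometimes report something else, mostly with a low value. They report only what shows in the picture. A call takes as long as a camera call. They do not tell look-alikes from the thing itself.
- search_frame(thing, camera): "position" ([column, row] in pixels, amid what is visible of it).
The state is a dict: "time_s": time; "qpos": joint angles; "joint_velocities": joint speeds; "effort": joint torques, N m; "tool_pos": TCP position; "tool_rot": TCP orientation; "force": force on the tool from outside, world axes, zero at the start; "wrist_torque": the same for the moment, N m; "grip_width": finger opening in m.
Only numpy, scipy, OpenCV 4.12 (cv2) and the standard library are available. Lean on these libraries where they do the work, as an engineer would, in place of code of your own. Each camera call takes 0.05 s, during which the arm holds its last target.

### The job

Load the two small caster wheels lying on the bench (not the larger one) into the spring-loaded wheel magazine, one at a time: set a wheel flat in the mouth, let go, and push it straight down with closed fingers until both lips have snapped over it. Press gently: the tube's height is not measured and the follower has a hard stop soon after the second wheel catches, so go by feel and never press on a wheel in the magazine with more than 25 N. Leave both wheels held under the lips, one above the other, and leave everything else where it is.

Things in the scene. Friction and masses are not known exactly. Their poses are not given: they have to be found in the camera images.
- loader: Wheel magazine fixed to the bench: grey foot plate 130 x 130 x 10 mm, two cheeks up to 60 mm high carrying an upright aluminium tube. Origin: centre of the foot's underside, on the tube's axis, z up. The tube is clamped at a height that is NOT measured: the rim of its mouth stands 90 to 120 mm above the origin and does not move during the job. Closed fingers up to 40 mm thick fit between the lips.
- mouth_low (a point): Point on the tube's axis 90 mm above the foot's underside: the lowest place the rim can be (it may be up to 30 mm higher). Tube: eight flat sides, 62.4 mm across inside, wall 3 mm. A small wheel set flat in the mouth and released rests on the sloping lips, its underside about 6 mm below the rim, so about 18 mm of it stays above.
- lip_side (a point): Point 44 mm from the axis on the loader's +y side, 60 mm up (top of a cheek). Spring lips, 20 mm wide, sit here and opposite (-y), housings out to 47 mm from the axis, 2 mm below the rim. Slopes run from 3 mm below the rim at the wall to 12 mm below it (rounded noses, gap 50 mm); flat undersides 14 mm below. They yield at about 5 to 12 N and snap over a wheel pressed about 32 mm down from rest.
- follower (a joint): How far (m) the spring follower plate in the tube is pressed down: 0 when empty (its top 2 mm below the lips' undersides), 0.022 with one wheel held, 0.046 with two, hard stop at 0.049. It pushes up with 3 N at 0, 0.09 N per mm more, 7.5 N at the end. Pressing the second wheel, the stop comes about 35 mm below its resting place, 3 mm after the lips snap. A wheel not pressed far enough is pushed back up.
- wheel_a_center (a point): Centre of one small caster wheel lying flat: dark tread, blue core, steel hub; 60 mm diameter, 24 mm thick, bevels 1.5 mm wide and 3 mm high, both faces flat and alike, about 90 g. The point is on its axis, half-way up (12 mm above the bench at the start); z along its axis.
- wheel_b_center (a point): Centre of the other, identical small caster wheel, 60 mm diameter, 24 mm thick; the point is on its axis, half-way up.
- big_wheel: Bystander: a larger wheel of the same make, lying flat, 80 mm diameter, 32 mm thick; it does not fit. Origin: centre of its underside.
- caster: Bystander: complete caster standing on its 70 x 60 mm plate, wheel up, 90 mm tall. Origin: centre of the plate's underside.
- spray_can: Bystander: upright can, 66 mm diameter, 170 mm tall. Origin: centre of its underside.
There are look-alikes about, which are no part of the job. Leave any pink look-alike of the part that bears wheel_b_center alone. What is shaped like the part that bears wheel_a_center but brown is not meant.

How it is judged (in metres and radians):
On the way:
1. one wheel is held under the lips (follower 19 to 28 mm down), the fingers off it, while the other is still away from the magazine (value of joint follower between 0.019 and 0.028 m and ((z of wheel_a_center in the frame of loader below 0.096 m and horizontal distance between wheel_a_center and loader below 0.005 m and angle between the z axis of wheel_a_center and the z axis of loader, either way round below 0.1 rad and contact force between the fingers and wheel_a below 0.3 N and horizontal distance between wheel_b_center and loader above 0.05 m) or (z of wheel_b_center in the frame of loader below 0.096 m and horizontal distance between wheel_b_center and loader below 0.005 m and angle between the z axis of wheel_b_center and the z axis of loader, either way round below 0.1 rad and contact force between the fingers and wheel_b below 0.3 N and horizontal distance between wheel_a_center and loader above 0.05 m))), for 0.2 s.
At the end, for the whole second after the job is handed in: Both small wheels are held in the tube under the lips, one on the other: the follower is more than 43.5 mm down, each wheel's centre is less than 96 mm above the magazine's origin, within 5 mm of its axis, lying flat to 0.1 rad, at rest (below 10 mm/s) (z of each of wheel_a_center, wheel_b_center in the frame of loader below 0.096 m and horizontal distance between each of wheel_a_center, wheel_b_center and loader below 0.005 m and angle between the z axis of each of wheel_a_center, wheel_b_center and the z axis of loader, either way round below 0.1 rad and value of joint follower above 0.0435 m and linear speed of each of wheel_a, wheel_b below 0.01 m/s); the robot touches nothing.
It fails at once if a wheel that is down in the magazine is pressed with more than 25 N, or the magazine is rammed with more than 60 N ((contact force between the fingers and wheel_a above 25 N and horizontal distance between wheel_a_center and loader below 0.01 m and z of wheel_a_center in the frame of loader below 0.0945 m) or (contact force between the fingers and wheel_b above 25 N and horizontal distance between wheel_b_center and loader below 0.01 m and z of wheel_b_center in the frame of loader below 0.0945 m) or contact force between loader and anything else above 60 N).
It fails at once if the big wheel, the caster or the can is pushed more than 20 mm (distance of any of big_wheel, caster, spray_can from where it was at the start of the episode above 0.02 m).
It also fails if it takes over 72 s, if anything falls off the work surface, if the arm or the gripper's body presses on something with over 40 N, if the wrist force passes 120 N, or if a joint passes its speed limit or range.

## Working session

There is one attempt and no reset: what is moved stays moved. The work goes in short steps, Python scripts to look and compute and a tool call to move; the robot and the scene stay as the last step left them, time stands still between calls to the robot, and variables do not carry over. Pictures are saved under pics/ and viewed, and the job is handed in when it is done.

Besides the shell and the picture viewer there is one more tool, called after ">>>" as name(argument=value, ...) on one line, values as JSON. arm_command: Moves the arm, as the interface text tells. Its arguments: {"type":"object","properties":{"targets":{"type":"array","items":{"type":"array","items":{"type":"array","items":{"type":"number"}}}},"newtons":{"type":"number"}},"required":["targets"]}

```bash
mkdir -p pics; ls
cat > h.py <<'E'
from cell import *
import numpy as np, cv2
from scipy.spatial.transform import Rotation as R
def att(c):
    a=np.array(c["attitude"],float)
    if a.shape==(3,3): return a
    if a.size==4: return R.from_quat(a).as_matrix()
    return R.from_euler('xyz',a,degrees=True).as_matrix()
def rays(c,uv):
    uv=np.array(uv,float).reshape(-1,1,2)
    n=cv2.undistortPoints(uv,c["K"] if isinstance(c["K"],np.ndarray) else np.array(c["K"]),np.array(c["D"],float)).reshape(-1,2)
    return np.c_[n,np.ones(len(n))]
def cloud(c,uv):
    uv=np.array(uv).reshape(-1,2)
    z=c["z_map"][uv[:,1].astype(int),uv[:,0].astype(int)]
    return (rays(c,uv)*z[:,None])@att(c).T+np.array(c["origin"])
def onplane(c,uv,h):
    r=rays(c,uv)@att(c).T; o=np.array(c["origin"])
    return o+r*((h-o[2])/r[:,2])[:,None]
def save(n,img): cv2.imwrite("pics/"+n,img[:,:,::-1])
E
python3 - <<'E'
from h import *
print(get_obs())
for n in("scene","top","wrist"):
    c=read_camera(n); save(n+"0.png",c["img"]); print(n,c["origin"],c["attitude"],c["D"],np.array(c["K"]).tolist())
    for t in("loader","wheel_a_center","big_wheel","caster","spray_can","mouth_low","lip_side"):
        try: print(t,search_frame(t,n))
        except Exception as e: print(t,e)
E
```

```text
pics
{'time_s': 0.0, 'qpos': array([74.77587488, 18.4388534 , -4.01417517, 83.17492879,  1.29473924,
       78.54062282, -3.25927229]), 'joint_velocities': array([ 0.07730154, -0.02863155,  0.07413875,  0.08779823,  0.00959868,
       -0.1398435 , -0.00833074]), 'effort': array([-3.97588319e-04, -4.91284060e+01, -4.04124185e-01, -3.12527490e+01,
       -6.39976398e-02,  4.36710881e-02,  1.99200526e-04]), 'tool_pos': array([ 0.17927898, -0.62414938,  0.19016349]), 'tool_rot': array([-1.79890818e+02,  5.93077432e-03,  1.60332696e+01]), 'force': array([ 0.12298971,  0.05887646, -0.53660921]), 'wrist_torque': array([-0.0168921 ,  0.01290725,  0.01430675]), 'grip_width': 0.08683892632272784}
scene [1.43125214 0.39540992 0.76566737] [-125.32562462   -0.60501031  111.67008788] [-0.05952038  0.          0.          0.          0.        ] [[619.5794894857453, 0.0, 317.93100609378], [0.0, 619.5794894857453, 244.68835538727552], [0.0, 0.0, 1.0]]
loader [{'position': [336.8, 282.6], 'conf': 0.57}]
wheel_a_center [{'position': [201.7, 199.7], 'conf': 0.89}, {'position': [173.3, 222.3], 'conf': 0
[... 874 characters left out ...]
 [{'position': [412.6, 211.7], 'conf': 0.65}]
caster [{'position': [179.5, 301.9], 'conf': 0.8}, {'position': [285.3, 242.1], 'conf': 0.21}]
spray_can [{'position': [147.5, 241.0], 'conf': 0.65}]
mouth_low [{'position': [287.7, 240.1], 'conf': 0.91}]
lip_side [{'position': [285.6, 238.8], 'conf': 0.96}, {'position': [283.6, 234.1], 'conf': 0.27}]
wrist [ 0.25295287 -0.60342022  0.38709491] [ 1.63932244e+02  1.24512164e-03 -7.39435317e+01] [-0.02031773  0.          0.          0.          0.        ] [[355.843729606712, 0.0, 323.2339262833651], [0.0, 355.843729606712, 237.91299189345574], [0.0, 0.0, 1.0]]
loader []
wheel_a_center []
big_wheel []
caster []
spray_can []
mouth_low []
lip_side []
```

View pics/scene0.png

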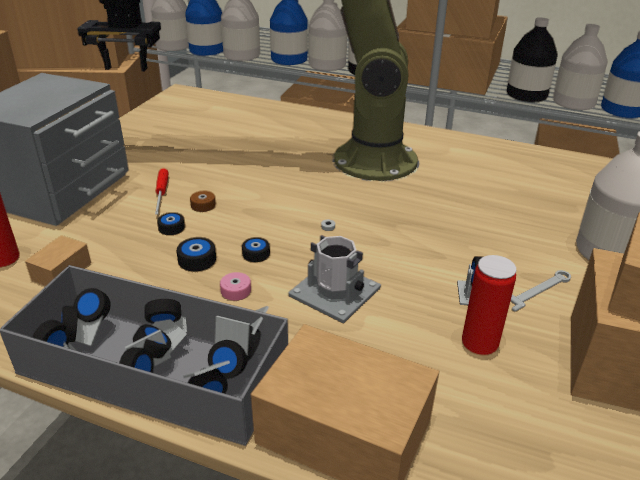

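View pics/top0.png

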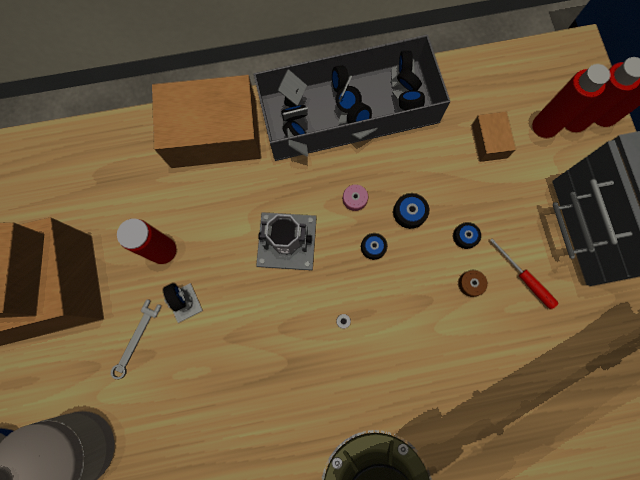

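The scene shows two small blue-core wheels at top (374,246) and (467,235). Things that could be taken for them are the brown one (473,283), the pink one (355,197), the big wheel (411,210) and wheels in the bin. The magazine is at about (286,238). Next I'll measure these and check a close crop.

Run:
```python
from h import *
c=read_camera("top"); im=c["img"]
cr=cv2.resize(im[180:300,240:520],None,fx=2.85,fy=2.85,interpolation=cv2.INTER_CUBIC); save("crop1.png",cr)
hsv=cv2.cvtColor(im,cv2.COLOR_RGB2HSV)
for (u,v) in((374,246),(467,235)):
    # points in 22px radius with height 12..30mm
    vv,uu=np.mgrid[v-24:v+25,u-24:u+25]; uv=np.c_[uu.ravel(),vv.ravel()]
    P=cloud(c,uv); m=(P[:,2]>0.019)&(P[:,2]<0.035); m2=m&(np.linalg.norm(P[:,:2]-np.median(P[m][:,:2],axis=0),axis=1)<.04)
    Q=P[m2]; (x,y),r=cv2.minEnclosingCircle(Q[:,:2].astype(np.float32)); print("wheel",Q[:,2].mean(),Q.mean(0),x,y,r,m2.sum())
    # blue centroid
    b=(hsv[vv,uu,0]>100)&(hsv[vv,uu,0]<125)&(hsv[vv,uu,1]>150)&(hsv[vv,uu,2]>80)
    bu=np.c_[uu[b],vv[b]]; print(" blue",(bu.max(0)+bu.min(0))/2,onplane(c,(bu.max(0)+bu.min(0))/2.,.024), onplane(c,cv2.minEnclosingCircle(bu.astype(np.float32))[0],.024))
vv,uu=np.mgrid[195:285,245:330]; P=cloud(c,np.c_[uu.ravel(),vv.ravel()])
print(np.histogram(P[:,2],bins=np.arange(-.01,.14,.005)))
for lo,hi in((.005,.016),(.085,.125)):
    m=(P[:,2]>lo)&(P[:,2]<hi); Q=P[m]; print(lo,Q.mean(0),Q[:,:2].min(0),Q[:,:2].max(0),cv2.minAreaRect(Q[:,:2].astype(np.float32)))
np.save("P.npy",P)
```

```text
wheel 0.023916939502347755 [ 0.50110437 -0.1054898   0.02391694] 0.5014742016792297 -0.10587593913078308 0.029978154227137566 521
 blue [374.  244.5] [[ 0.5024093  -0.10565368  0.024     ]] [[ 0.50128425 -0.10566408  0.024     ]]
wheel 0.02392035362332865 [ 0.48505631 -0.32070609  0.02392035] 0.48538681864738464 -0.3222154378890991 0.030354762449860573 514
 blue [468.5 233.5] [[ 0.48598759 -0.3231662   0.024     ]] [[ 0.48598759 -0.3231662   0.024     ]]
(array([  20, 2297, 2244,  754,  837,   21,    4,    6,   51,   36,   27,
         48,   38,   49,   42,   11,   15,   18,   14,  206,  478,   89,
        138,  176,    3,    0,    0,    0,    0,    0]), array([-0.01 , -0.005,  0.   ,  0.005,  0.01 ,  0.015,  0.02 ,  0.025,
        0.03 ,  0.035,  0.04 ,  0.045,  0.05 ,  0.055,  0.06 ,  0.065,
        0.07 ,  0.075,  0.08 ,  0.085,  0.09 ,  0.095,  0.1  ,  0.105,
        0.11 ,  0.115,  0.12 ,  0.125,  0.13 ,  0.135,  0.14 ]))
0.005 [0.53830957 0.08789621 0.01017256] [0.46354911 0.01094408] [0.65866956 0.18689727] ((0.5600009560585022, 0.09855659306049347), (0.1656913012266159, 0.18025211989879608), 83.7032699584961)
0.085 [0.55501175 0.089375   0.09563085] [0.51794178 0.04029909] [0.59059705 0.13907601] ((0.5552974939346313, 0.08938238024711609), (0.09405563026666641, 0.07018120586872101), 75.8504409790039)
```

View pics/crop1.png

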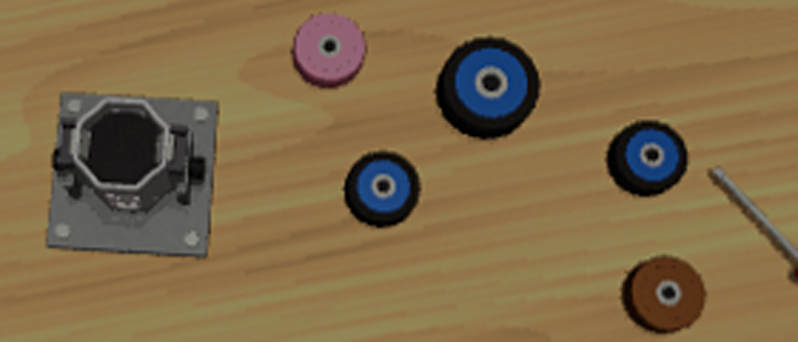

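The crop confirms that the two blue-core wheels are at top (374,246) and (467,235). The pink, brown and larger wheels are clearly different. I'll move above the near wheel, turning to yaw about 76, which puts the jaws along loader x.

```bash
cat >> h.py <<'E'
def goto(x,y,z,yaw):
    s=get_obs(); A=R.from_euler('xyz',s["tool_rot"],degrees=True); B=R.from_euler('xyz',[180,0,yaw],degrees=True)
    t=A.inv().apply(np.array([x,y,z])-s["tool_pos"]); r=(A.inv()*B).as_rotvec(degrees=True)
    print("row",t.round(4),r.round(2))
E
python3 - <<'E'
from h import *
goto(.5013,-.1057,.19,76)
P=np.load("P.npy")
m=(P[:,2]>.103); Q=P[m]; print(Q[:,2].max(),np.median(Q[:,2]),len(Q),cv2.minEnclosingCircle(Q[:,:2].astype(np.float32)),cv2.minAreaRect(Q[:,:2].astype(np.float32)))
E
```

```text
row [ 0.4527 -0.41    0.0012] [ 0.000e+00  1.000e-02 -5.997e+01]
1.016145879651513 0.10635707343886464 280 ((0.44805675745010376, 0.08464978635311127), 0.14298757910728455) ((0.46071648597717285, 0.052359439432621), (0.285188227891922, 0.09268775582313538), 21.105199813842773)
```

>>> arm_command(targets=[[[0.2,-0.18,0,0,0,-26,-1],[0.4527,-0.41,0,0,0,-60,-1],[0.4527,-0.41,0,0,0,-60,-1],[0.4527,-0.41,0,0,0,-60,-1],[0.4527,-0.41,0,0,0,-60,-1],[0.4527,-0.41,0,0,0,-60,-1],[0.4527,-0.41,0,0,0,-60,-1],[0.4527,-0.41,0,0,0,-60,-1],[0.4527,-0.41,0,0,0,-60,-1],[0.4527,-0.41,0,0,0,-60,-1]]])

```text
time_s: 2.25
tool_pos: [0.4438, -0.1981, 0.1917]
tool_rot: [179.9, 0.1, 76.0]
force: [0.8, -0.7, -0.1]
grip_width: 0.0866
```

Run:
```python
from h import *
goto(.5013,-.1057,.19,76)
```

```text
row [0.1036 0.0335 0.0016] [0.06 0.06 0.02]
```

>>> arm_command(targets=[[[0,0,0,0,0,0,-1],[0,0,0,0,0,0,-1],[0,0,0,0,0,0,-1]]])

```text
time_s: 2.55
tool_pos: [0.4423, -0.2012, 0.1912]
tool_rot: [-180.0, 0.0, 75.9]
force: [-0.1, -0.1, -0.1]
grip_width: 0.0871
```

Run:
```python
from h import *
goto(.5013,-.1057,.19,76)
```

```text
row [0.107  0.034  0.0011] [-0.02  0.05 -0.07]
```

>>> arm_command(targets=[[[0.107,0.034,0,0,0,0,-1],[0.107,0.034,0,0,0,0,-1],[0.107,0.034,0,0,0,0,-1],[0.107,0.034,0,0,0,0,-1],[0.107,0.034,0,0,0,0,-1],[0.107,0.034,0,0,0,0,-1]]])

```text
time_s: 3.15
tool_pos: [0.5008, -0.1071, 0.191]
tool_rot: [-180.0, 0.1, 75.8]
force: [0.9, 0.7, -0.1]
grip_width: 0.0867
```

Run:
```python
from h import *
o=get_obs(); print(o["tool_pos"],o["tool_rot"])
c=read_camera("wrist"); save("w1.png",c["img"]); print(c["origin"],c["attitude"])
import pickle; pickle.dump(c,open("w1.pkl","wb"))
print(search_frame("wheel_a_center","wrist"),search_frame("loader","wrist"))
```

```text
[ 0.50080281 -0.10710105  0.19097955] [-1.79962508e+02  6.47148112e-02  7.57805851e+01]
[ 0.52011556 -0.03298061  0.38665597] [ 1.63873399e+02  3.78752346e-02 -1.41952006e+01]
[{'position': [356.3, 370.0], 'conf': 0.72}, {'position': [266.4, 379.6], 'conf': 0.65}] [{'position': [327.4, 33.3], 'conf': 0.82}]
```

View pics/w1.png

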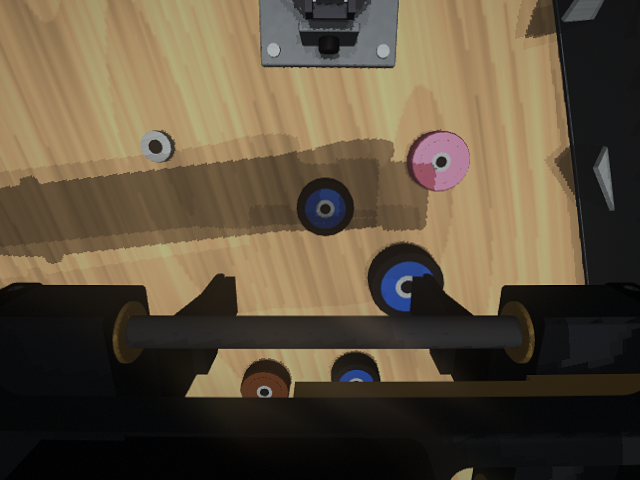

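The wrist view shows the small blue wheel at (326,207), between and below the fingers, with pink at (441,160), big at (405,283) and the magazine at the top edge. Next I'll measure the wheel.

Run:
```python
from h import *
import pickle; c=pickle.load(open("w1.pkl","rb"))
vv,uu=np.mgrid[165:250,285:368]; uv=np.c_[uu.ravel(),vv.ravel()]
P=cloud(c,uv); m=(P[:,2]>0.019)&(P[:,2]<0.035); Q=P[m]
print(Q[:,2].mean(),Q.mean(0),cv2.minEnclosingCircle(Q[:,:2].astype(np.float32)),m.sum())
print(onplane(c,(325.5,208.5),.024))
goto(Q[:,0].mean(),Q[:,1].mean(),.008,76)
```

```text
0.02612047723915348 [ 0.50431575 -0.10216568  0.02612048] ((0.5039884448051453, -0.1034339964389801), 0.02997029572725296) 2550
[[ 0.50422651 -0.10439389  0.024     ]]
row [0.0045 0.0022 0.1831] [-0.01  0.04 -0.13]
```

>>> arm_command(targets=[[[0.0035,0.001,0.05,0,0,0,-1],[0.0035,0.001,0.1,0,0,0,-1],[0.0035,0.001,0.14,0,0,0,-1],[0.0035,0.001,0.165,0,0,0,-1],[0.0035,0.001,0.181,0,0,0,-1],[0.0035,0.001,0.182,0,0,0,-1],[0.0035,0.001,0.182,0,0,0,-1]]])

```text
time_s: 4.0
tool_pos: [0.5036, -0.1015, 0.0095]
tool_rot: [-180.0, 0.0, 76.0]
force: [0.4, -0.6, -0.4]
grip_width: 0.0869
```

>>> arm_command(targets=[[[0,0,0,0,0,0,1],[0,0,0,0,0,0,1],[0,0,0,0,0,0,1],[0,0,0,0,0,0,1],[0,0,0,0,0,0,1],[0,0,0,0,0,0,1],[0,0,0,0,0,0,1]]], newtons=20)

```text
time_s: 4.7
tool_pos: [0.5036, -0.101, 0.0092]
tool_rot: [-180.0, 0.0, 76.0]
force: [0.7, 0.0, 0.0]
grip_width: 0.0388
```

Run:
```python
from h import *
o=get_obs(); print(o["tool_pos"],o["grip_width"],o["force"])
c=read_camera("wrist"); save("w2.png",c["img"]); c=read_camera("scene"); save("s2.png",cv2.resize(c["img"][130:330,130:400],None,fx=2.9,fy=2.9))
print(get_obs()["grip_width"])
```

```text
[ 0.50362365 -0.10102934  0.00924649] 0.038829426901194355 [0.67069454 0.01423064 0.00446249]
0.031106994276688147
```

View pics/w2.png

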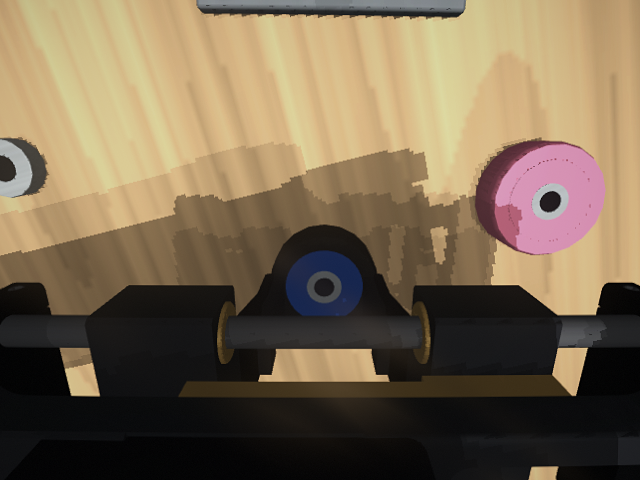

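View pics/s2.png

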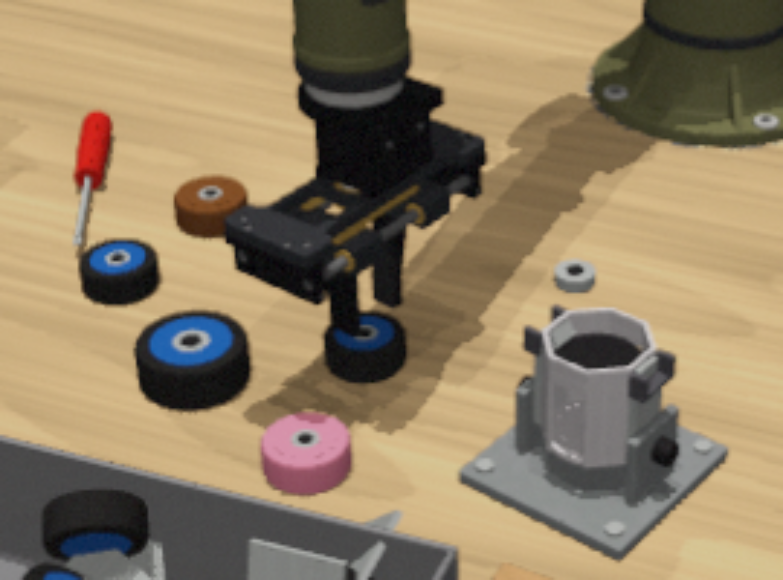

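The wrist picture shows the wheel at (323,287) slipped ahead of the closing fingers (tool +x), not gripped. I'll open, lift, and measure again.

>>> arm_command(targets=[[[0,0,0,0,0,0,-1],[0,0,0,0,0,0,-1],[0,0,0,0,0,0,-1],[0,0,0,0,0,0,-1],[0,0,0,0,0,0,-1],[0,0,-0.05,0,0,0,-1],[0,0,-0.1,0,0,0,-1],[0,0,-0.1,0,0,0,-1],[0,0,-0.1,0,0,0,-1]]])

```text
time_s: 5.7
tool_pos: [0.5046, -0.1014, 0.1106]
tool_rot: [179.8, 0.1, 76.0]
force: [-0.0, -0.1, -0.2]
grip_width: 0.0857
```

```bash
cat >> h.py <<'E'
def wheel(c,u,v,r):
    vv,uu=np.mgrid[max(0,v-r):min(480,v+r),max(0,u-r):min(640,u+r)]; uv=np.c_[uu.ravel(),vv.ravel()]
    P=cloud(c,uv); m=(P[:,2]>0.018)&(P[:,2]<0.033); Q=P[m]
    print("wheel z",Q[:,2].mean().round(4),"mean",Q.mean(0).round(4),cv2.minEnclosingCircle(Q[:,:2].astype(np.float32)),m.sum())
    return Q
E
python3 - <<'E'
from h import *
import pickle
o=get_obs(); print(o["tool_pos"],o["tool_rot"],o["grip_width"])
c=read_camera("wrist"); save("w3.png",c["img"]); pickle.dump(c,open("w3.pkl","wb"))
t=read_camera("top"); save("t3.png",t["img"]);pickle.dump(t,open("t3.pkl","wb"))
print(search_frame("wheel_a_center","top"),search_frame("wheel_a_center","wrist"))
E
```

```text
[ 0.50462011 -0.10141652  0.11064335] [1.79827176e+02 5.24427552e-02 7.60221576e+01] 0.0857427989995479
[{'position': [285.3, 238.8], 'conf': 0.35}] []
```

View pics/w3.png

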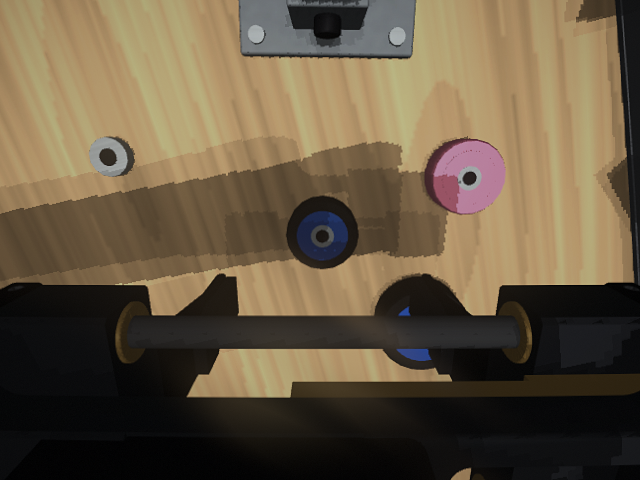

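View pics/t3.png

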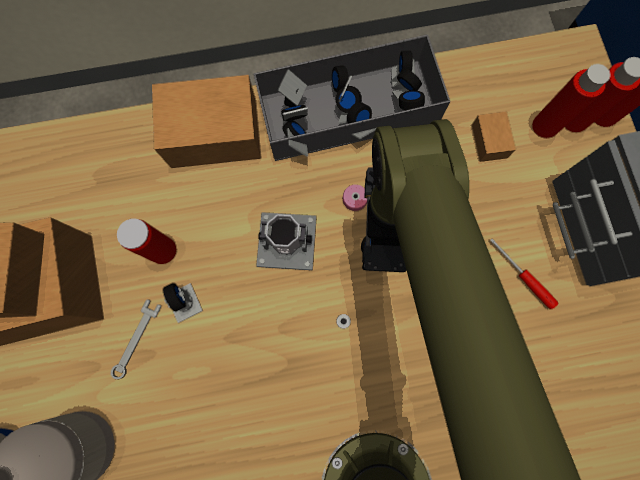

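Run:
```python
from h import *
import pickle
c=pickle.load(open("w3.pkl","rb"))
Q=wheel(c,322,234,38)
print(c["origin"],c["attitude"],onplane(c,(322,236.5),.024))
def proj(p):
    A=att(c); q=A.T@(np.array(p)-c["origin"]); return cv2.projectPoints(q.reshape(1,3),np.zeros(3),np.zeros(3),np.array(c["K"]),np.array(c["D"]))[0].ravel(),q
o=get_obs(); T=R.from_euler('xyz',o["tool_rot"],degrees=True).as_matrix()
for y in(-.0435,0,.0435):
  for x in(-.0095,.0095): print(y,x,proj(o["tool_pos"]+T@np.array([x,y,0])), proj(o["tool_pos"]+T@np.array([x,y,-.02]))[0])
# depth near tip
for uv in((225,285),(230,280),(228,300),(425,285),(420,290)): print(uv,cloud(c,[uv]))
```

```text
wheel z 0.0261 mean [ 0.5043 -0.1017  0.0261] ((0.5039250254631042, -0.10348641127347946), 0.030153870582580566) 3988
[ 0.5229445  -0.02709663  0.30636934] [163.88386627  -0.17699809 -13.95393602] [[ 0.50342156 -0.10506355  0.024     ]]
-0.0435 -0.0095 (array([246.5282519 , 283.59124531]), array([-0.04629054,  0.02756603,  0.21447018])) [239.23707039 298.17089807]
-0.0435 0.0095 (array([244.58116437, 253.73967171]), array([-0.04628606,  0.00931378,  0.20919237])) [236.87767058 265.72720724]
0 -0.0095 (array([318.60966381, 283.4759016 ]), array([-0.00279133,  0.02750305,  0.21472494])) [318.37582015 298.04629579]
0 0.0095 (array([318.49936521, 253.62911696]), array([-0.00278685,  0.0092508 ,  0.20944713])) [318.24714014 265.60546265]
0.0435 -0.0095 (array([390.54396962, 283.28486587]), array([0.04070787, 0.02744007, 0.21497971])) [397.33889516 297.80107632]
0.0435 0.0095 (array([392.26323848, 253.49128334]), array([0.04071236, 0.00918782, 0.2097019 ])) [399.43139588 265.42522637]
(225, 285) [[ 0.46342272 -0.08066946  0.1548641 ]]
(230, 280) [[ 0.46426128 -0.08085722  0.14901005]]
(228, 300) [[ 0.46443412 -0.08615811  0.16000623]]
(425, 285) [[ 0.55301064 -0.10304153  0.15490801]]
(420, 290) [[ 0.54931318 -0.10203487  0.16060009]]
```

The wheel has not moved, so the fingers closed above it. The depth image puts the visible fingertips near z 0.145, while the reported TCP is 0.111. I'll check that.

Run:
```python
from h import *
import pickle
c=pickle.load(open("w3.pkl","rb")); o=get_obs(); T=R.from_euler('xyz',o["tool_rot"],degrees=True).as_matrix()
save("w3crop.png",cv2.convertScaleAbs(cv2.resize(c["img"][230:400,150:500],None,fx=2.2,fy=2.2,interpolation=cv2.INTER_NEAREST),alpha=2.5,beta=20))
vv,uu=np.mgrid[200:400,120:520]; uv=np.c_[uu.ravel(),vv.ravel()]
P=cloud(c,uv); L=(P-o["tool_pos"])@T  # tool frame
m=(P[:,2]>.06)&(c["z_map"][uv[:,1],uv[:,0]]>0)
for s in(-1,1):
    k=m&(L[:,1]*s>.02)&(np.abs(L[:,1])<.065)&(L[:,2]>-.09)
    i=np.argsort(-L[k][:,2])[:8]; print(s,k.sum(),np.c_[uv[k][i],L[k][i].round(4)])
    print(np.histogram(L[k][:,2],bins=np.arange(-.09,.03,.01)))
print(read_camera("scene")["z_map"].shape)
```

```text
-1 2332 [[ 2.37e+02  2.92e+02  1.10e-03 -4.06e-02 -3.51e-02]
 [ 2.38e+02  3.08e+02 -7.50e-03 -4.06e-02 -3.54e-02]
 [ 2.20e+02  2.73e+02  1.15e-02 -4.82e-02 -3.55e-02]
 [ 2.22e+02  2.73e+02  1.15e-02 -4.71e-02 -3.56e-02]
 [ 2.32e+02  2.76e+02  1.00e-02 -4.23e-02 -3.57e-02]
 [ 2.36e+02  2.81e+02  7.40e-03 -4.05e-02 -3.58e-02]
 [ 2.37e+02  2.95e+02 -2.00e-04 -4.05e-02 -3.58e-02]
 [ 2.23e+02  2.73e+02  1.17e-02 -4.66e-02 -3.58e-02]]
(array([628, 409, 403, 376, 379, 137,   0,   0,   0,   0,   0]), array([-9.00000000e-02, -8.00000000e-02, -7.00000000e-02, -6.00000000e-02,
       -5.00000000e-02, -4.00000000e-02, -3.00000000e-02, -2.00000000e-02,
       -1.00000000e-02, -4.16333634e-17,  1.00000000e-02,  2.00000000e-02]))
1 2268 [[ 4.26e+02  2.73e+02  1.14e-02  5.32e-02 -3.58e-02]
 [ 4.12e+02  2.76e+02  9.90e-03  4.63e-02 -3.58e-02]
 [ 4.15e+02  2.76e+02  9.90e-03  4.78e-02 -3.59e-02]
 [ 4.11e+02  2.80e+02  7.90e-03  4.59e-02 -3.62e-02]
 [ 4.09e+02  3.06e+02 -6.20e-03  4.58e-02 -3.64e-02]
 [ 4.10e+02  2.93e+02  1.00e-03  4.58e-02 -3.64e-02]
 [ 4.10e+02  2.97e+02 -1.20e-03  4.60e-02 -3.64e-02]
 [ 4.25e+02  2.73e+02  1.17e-02  5.25e-02 -3.65e-02]]
(array([609, 422, 404, 354, 361, 118,   0,   0,   0,   0,   0]), array([-9.00000000e-02, -8.00000000e-02, -7.00000000e-02, -6.00000000e-02,
       -5.00000000e-02, -4.00000000e-02, -3.00000000e-02, -2.00000000e-02,
       -1.00000000e-02, -4.16333634e-17,  1.00000000e-02,  2.00000000e-02]))
(480, 640)
```

View pics/w3crop.png

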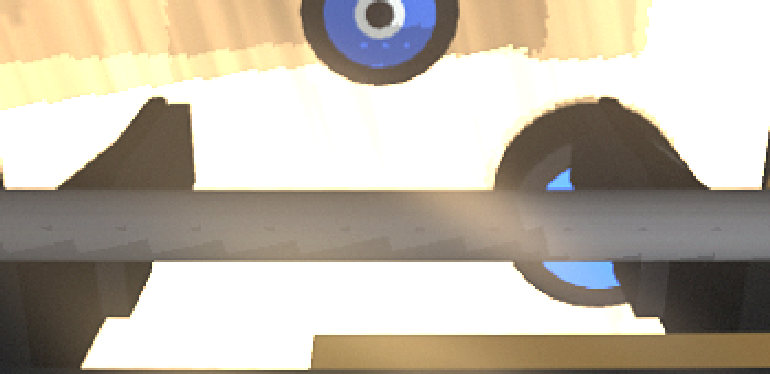

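Run:
```python
from h import *
import pickle
c=pickle.load(open("w3.pkl","rb")); o=get_obs(); T=R.from_euler('xyz',o["tool_rot"],degrees=True).as_matrix()
for uv in((330,330),(130,335),(180,310),(170,340),(200,360),(480,345),(400,388),(300,385),(300,430)):
    print(uv,((cloud(c,[uv])-o["tool_pos"])@T).round(4))
# hub center, raw bench z
print(cloud(c,[(250,200),(330,290),(400,230)]).round(4))
# target bias-corrected
goto(.5018,-.1035,.05,76); print(o["tool_pos"])
```

```text
(330, 330) [[ 0.0313  0.0036 -0.1223]]
(130, 335) [[ 0.0305 -0.0446 -0.1231]]
(180, 310) [[-0.0824 -0.1324  0.1058]]
(170, 340) [[ 0.0297 -0.0346 -0.124 ]]
(200, 360) [[-0.0025 -0.043  -0.0861]]
(480, 345) [[ 0.0286  0.0393 -0.1249]]
(400, 388) [[ 0.0239  0.0185 -0.1339]]
(300, 385) [[ 0.0242 -0.0032 -0.1332]]
(300, 430) [[ 0.0258 -0.0024 -0.1472]]
[[ 0.4494 -0.0643  0.0018]
 [ 0.4966 -0.163   0.0023]
 [ 0.5704 -0.1221  0.002 ]]
row [-0.0028  0.0001  0.0578] [-0.16 -0.02  0.04]
[ 0.5025194  -0.10083556  0.10778461]
```

The fingers actually end about 34–36 mm short of the reported TCP: the bench reads +2 mm in this camera, and both fingertips agree. I'll use that as an offset, go down to a reported z of about -0.026, and watch the force.

>>> arm_command(targets=[[[-0.003,-0.002,0.05,0,0,0,-1],[-0.003,-0.002,0.095,0,0,0,-1],[-0.003,-0.002,0.11,0,0,0,-1],[-0.003,-0.002,0.12,0,0,0,-1],[-0.003,-0.002,0.127,0,0,0,-1],[-0.003,-0.002,0.13,0,0,0,-1],[-0.003,-0.002,0.13,0,0,0,-1]]])

```text
time_s: 6.65
tool_pos: [0.502, -0.1037, -0.0199]
tool_rot: [179.9, 0.0, 76.0]
force: [0.7, 0.4, 0.2]
grip_width: 0.0871
```

>>> arm_command(targets=[[[0,0,0.002,0,0,0,-1],[0,0,0.004,0,0,0,-1],[0,0,0.0055,0,0,0,-1],[0,0,0.0055,0,0,0,-1]]])

```text
time_s: 7.05
tool_pos: [0.5009, -0.1035, -0.0263]
tool_rot: [-180.0, 0.0, 76.0]
force: [-0.2, -0.4, 0.6]
grip_width: 0.087
```

>>> arm_command(targets=[[[0,0,0,0,0,0,1],[0,0,0,0,0,0,1],[0,0,0,0,0,0,1],[0,0,0,0,0,0,1],[0,0,0,0,0,0,1],[0,0,0,0,0,0,1]]], newtons=20)

```text
time_s: 7.65
tool_pos: [0.5011, -0.1035, -0.0262]
tool_rot: [180.0, 0.0, 76.0]
force: [-0.3, -0.4, -0.3]
grip_width: 0.0595
```

Gripped at 59.5 mm. I'll lift and look at the magazine.

>>> arm_command(targets=[[[0,0,-0.02,0,0,0,1],[0,0,-0.06,0,0,0,1],[0,0,-0.11,0,0,0,1],[0.03,0,-0.16,0,0,0,1],[0.07,0,-0.2,0,0,0,1],[0.1,0,-0.22,0,0,0,1],[0.1,0,-0.22,0,0,0,1],[0.1,0,-0.22,0,0,0,1],[0.1,0,-0.22,0,0,0,1]]])

```text
time_s: 8.55
tool_pos: [0.5241, -0.0077, 0.1925]
tool_rot: [-179.9, 0.1, 76.0]
force: [-0.2, 0.3, -1.4]
grip_width: 0.059
```

Run:
```python
from h import *
import pickle
o=get_obs(); print(o["tool_pos"],o["tool_rot"],o["grip_width"])
c=read_camera("wrist"); save("w4.png",c["img"]); pickle.dump((c,o),open("w4.pkl","wb"))
```

```text
[ 0.52414919 -0.00772531  0.19250064] [-1.79883156e+02  6.99814152e-02  7.59603688e+01] 0.05897036477956049
```

View pics/w4.png

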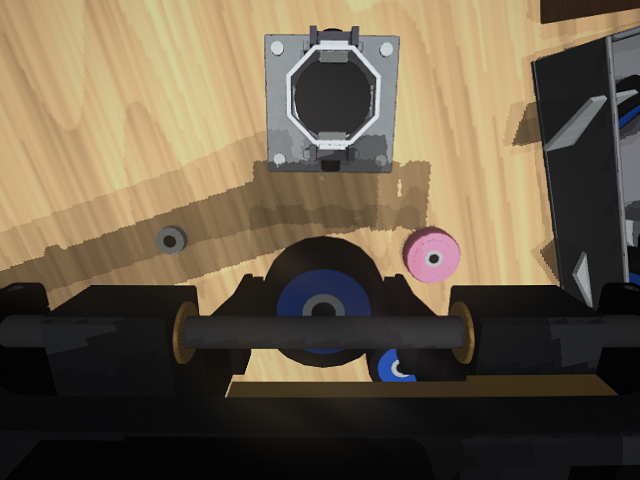

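The held wheel is at (323,312) and the octagonal rim is centred at about (334,94), with its lips at top and bottom. I'll measure both in the tool frame.

```bash
cat >> h.py <<'E'
def meas(c,o,rimbox,wbox):
    T=R.from_euler('xyz',o["tool_rot"],degrees=True).as_matrix()
    def reg(b):
        vv,uu=np.mgrid[b[1]:b[3],b[0]:b[2]]; uv=np.c_[uu.ravel(),vv.ravel()]; P=cloud(c,uv)
        ok=c["z_map"][uv[:,1],uv[:,0]]>0
        return uv[ok],P[ok],(P[ok]-o["tool_pos"])@T
    uv,P,L=reg(rimbox)
    z=np.sort(P[:,2]); br=c["img"][uv[:,1],uv[:,0]].min(1)
    top=P[:,2]>.085; h=np.histogram(P[top][:,2],bins=np.arange(.085,.126,.002)); print(h[0])
    k=(br>170)&(P[:,2]>.085)&(P[:,2]<.125); zr=np.median(P[k][:,2]); k&=abs(P[:,2]-zr)<.003
    pts=L[k][:,:2].astype(np.float32); hull=cv2.convexHull(pts); m=cv2.moments(hull); rc=np.array([m["m10"],m["m01"]])/m["m00"]
    print("rim z",zr,"n",k.sum(),"centre tool",rc.round(4),"rect",cv2.minAreaRect(pts),"ext",pts.min(0),pts.max(0),"rim world",(T@np.r_[rc,0]+o["tool_pos"]).round(4))
    if wbox is not None:
        uv,P,L=reg(wbox)
        zz=np.histogram(L[:,2],bins=np.arange(-.09,.0,.001)); i=zz[0].argmax(); zt=(zz[1][i]+zz[1][i+1])/2
        k=abs(L[:,2]-zt)<.002; p=L[k][:,:2].astype(np.float32)
        print("wheel top L z",L[k][:,2].mean(),"n",k.sum(),"circ",cv2.minEnclosingCircle(p),"ext",p.min(0),p.max(0),"world z",P[k][:,2].mean())
        A=np.c_[L[k],np.ones(k.sum())][:,[0,1,3]]; print("tilt",np.linalg.lstsq(A,L[k][:,2],rcond=None)[0][:2])
E
python3 - <<'E'
from h import *
import pickle
c,o=pickle.load(open("w4.pkl","rb"))
meas(c,o,(280,35,390,155),(262,230,386,315))
E
```

```text
[  37   39   63 1673 3420  138  154  180  200  285  444  705  798   22
    0    0    0    0    0    0]
rim z 0.10906264306231556 n 1273 centre tool [0.1044 0.0074] rect ((0.10462325811386108, 0.007441159337759018), (0.06837569177150726, 0.06862141191959381), 45.600189208984375) ext [ 0.06647839 -0.02664827] [0.14171538 0.04193087] rim world [0.5567 0.0917 0.1924]
wheel top L z -0.052534074359231325 n 6782 circ ((0.0053607444278895855, 0.0005216457066126168), 0.028169574216008186) ext [-0.00092133 -0.02696045] [0.03094091 0.02805515] world z 0.24501729919858375
tilt [ 0.01488861 -0.0009101 ]
```

```bash
cat >> h.py <<'E'
from scipy.optimize import least_squares
def held(c,o,box,lo=-.0545,hi=-.0505):
    T=R.from_euler('xyz',o["tool_rot"],degrees=True).as_matrix()
    vv,uu=np.mgrid[box[1]:box[3],box[0]:box[2]]; uv=np.c_[uu.ravel(),vv.ravel()]
    L=(cloud(c,uv)-o["tool_pos"])@T
    k=(L[:,2]>lo)&(L[:,2]<hi); 
    # topmost pixel per column
    e=[]
    for u in np.unique(uv[k][:,0]):
        q=L[k&(uv[:,0]==u)]; e.append(q[q[:,0].argmax(),:2])
    e=np.array(e); e=e[(abs(e[:,1]-np.median(e[:,1]))<.022)]
    f=least_squares(lambda p:np.hypot(*(e-p[:2]).T)-p[2],[0,0,.029],loss='soft_l1',f_scale=.0005).x
    print("edge circle",f.round(4),len(e))
    # blue annulus outer edge upper arc
    hsv=cv2.cvtColor(c["img"],cv2.COLOR_RGB2HSV)[vv,uu].reshape(-1,3)
    b=(hsv[:,0]>100)&(hsv[:,0]<130)&(hsv[:,1]>120)&k
    e=[]
    for u in np.unique(uv[b][:,0]):
        q=L[b&(uv[:,0]==u)]; e.append(q[q[:,0].argmax(),:2])
    e=np.array(e); f=least_squares(lambda p:np.hypot(*(e-p[:2]).T)-p[2],[0,0,.02],loss='soft_l1',f_scale=.0005).x
    print("blue circle",f.round(4),len(e), e[:,1].min(),e[:,1].max())
E
python3 - <<'E'
from h import *
import pickle
c,o=pickle.load(open("w4.pkl","rb"))
held(c,o,(262,230,386,318))
goto(.5555,.0900,.1925,76)
E
```

```text
edge circle [0.001  0.0006 0.0289] 102
blue circle [0.0001 0.0006 0.0209] 93 -0.020016726802216094 0.02055923454955071
row [ 0.1027  0.0067 -0.0003] [-0.14  0.06 -0.09]
```

Wheel and rim offsets from the wrist and top cameras agree to within 1 mm: shift tool x by +0.104 and y by +0.007. I'll move over the mouth.

>>> arm_command(targets=[[[0.045,0.007,0,0,0,0,1],[0.085,0.007,0,0,0,0,1],[0.104,0.007,0.02,0,0,0,1],[0.104,0.007,0.06,0,0,0,1],[0.104,0.007,0.09,0,0,0,1],[0.104,0.007,0.103,0,0,0,1],[0.104,0.007,0.106,0,0,0,1],[0.104,0.007,0.106,0,0,0,1],[0.104,0.007,0.106,0,0,0,1]]])

```text
time_s: 9.5
tool_pos: [0.5582, 0.0927, 0.0892]
tool_rot: [179.9, -0.0, 76.0]
force: [-0.3, -0.7, -0.9]
grip_width: 0.0593
```

Run:
```python
from h import *
import pickle
o=get_obs(); print(o["tool_pos"],o["tool_rot"],o["grip_width"],o["force"])
c=read_camera("wrist"); save("w5.png",c["img"]); pickle.dump((c,o),open("w5.pkl","wb"))
c=read_camera("scene"); save("s5.png",cv2.resize(c["img"][180:340,250:430],None,fx=4,fy=3.7,interpolation=cv2.INTER_CUBIC))
```

```text
[0.55822808 0.09271523 0.08923691] [ 1.79864965e+02 -3.91990147e-02  7.59912012e+01] 0.05927692767959846 [-0.3085909  -0.7440073  -0.87033833]
```

View pics/w5.png

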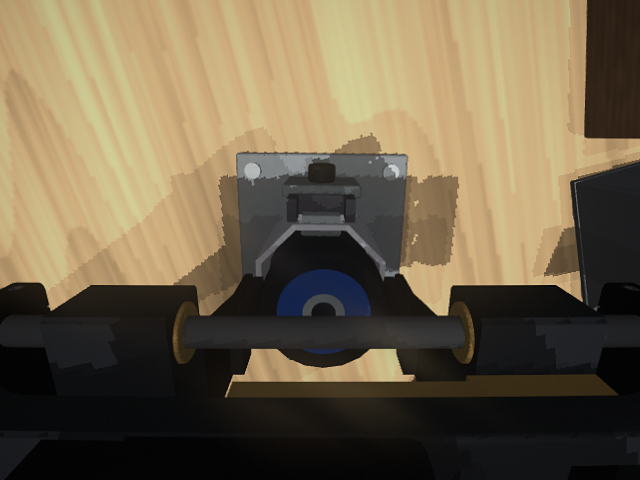

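View pics/s5.png

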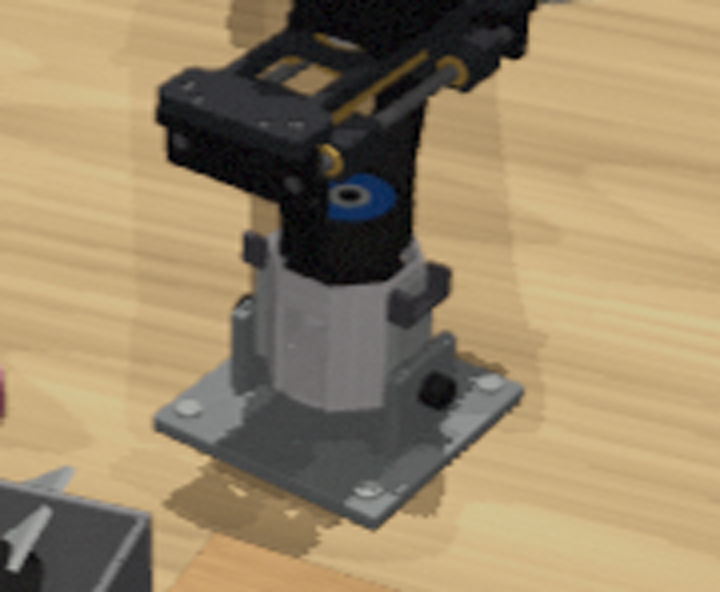

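The wheel is centred above the octagonal mouth: rim corners at (262,272) and (380,270), wheel at (323,312). I'll lower it gently.

>>> arm_command(targets=[[[0,0,0.002,0,0,0,1],[0,0,0.004,0,0,0,1],[0,0,0.006,0,0,0,1],[0,0,0.007,0,0,0,1],[0,0,0.008,0,0,0,1],[0,0,0.008,0,0,0,1]]])

```text
time_s: 10.2
tool_pos: [0.5568, 0.0928, 0.0795]
tool_rot: [-180.0, 0.0, 76.0]
force: [-0.0, -0.1, -0.6]
grip_width: 0.0593
```

>>> arm_command(targets=[[[0,0,0.001,0,0,0,1],[0,0,0.002,0,0,0,1],[0,0,0.003,0,0,0,1],[0,0,0.003,0,0,0,1]]])

```text
time_s: 10.6
tool_pos: [0.5569, 0.0925, 0.0765]
tool_rot: [-180.0, 0.0, 76.0]
force: [0.2, -0.8, -0.8]
grip_width: 0.0589
```

>>> arm_command(targets=[[[0,0,0.001,0,0,0,1],[0,0,0.002,0,0,0,1],[0,0,0.002,0,0,0,1]]])

```text
time_s: 10.9
tool_pos: [0.557, 0.0925, 0.0761]
tool_rot: [180.0, 0.1, 76.0]
force: [-4.6, -1.4, 8.9]
grip_width: 0.0594
```

>>> arm_command(targets=[[[-0.0005,-0.001,-0.002,0,0,0,1],[-0.0005,-0.001,-0.002,0,0,0,1],[-0.0005,-0.001,-0.0005,0,0,0,1],[-0.0005,-0.001,0,0,0,0,1],[-0.0005,-0.001,0,0,0,0,1]]])

```text
time_s: 11.4
tool_pos: [0.5562, 0.0927, 0.076]
tool_rot: [180.0, 0.0, 76.0]
force: [-3.7, -1.2, 9.1]
grip_width: 0.0594
```

>>> arm_command(targets=[[[0,-0.0015,-0.002,0,0,0,1],[0,-0.0015,-0.001,0,0,0,1],[0,-0.0015,0,0,0,0,1],[0,-0.0015,0,0,0,0,1]]])

```text
time_s: 11.8
tool_pos: [0.5552, 0.0925, 0.076]
tool_rot: [179.9, 0.0, 76.0]
force: [-1.4, -1.9, 9.7]
grip_width: 0.0593
```

Run:
```python
from h import *
o=get_obs(); print(o["tool_pos"],o["force"],o["wrist_torque"])
c=read_camera("wrist"); save("w6.png",cv2.convertScaleAbs(cv2.resize(c["img"][130:380,190:460],None,fx=2.4,fy=2.4),alpha=2,beta=10))
c=read_camera("top"); save("t6.png",cv2.resize(c["img"][190:290,230:350],None,fx=5,fy=5))
```

```text
[0.55515459 0.09253855 0.07602653] [-1.43184134 -1.90901568  9.74613313] [-0.497074    0.52102058  0.03059482]
```

View pics/w6.png

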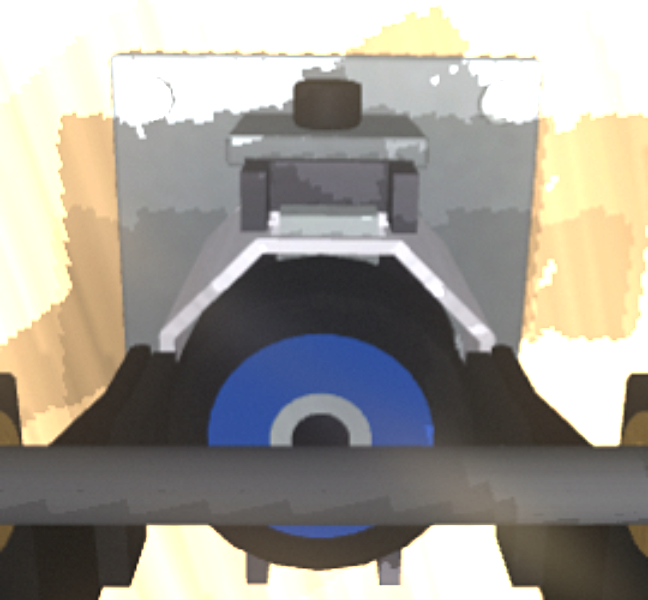

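Run:
```python
from h import *
import pickle
c=read_camera("wrist"); o=get_obs(); pickle.dump((c,o),open("w7.pkl","wb"))
held(c,o,(262,225,386,318))
T=R.from_euler('xyz',o["tool_rot"],degrees=True).as_matrix()
# plane rim corner points from crop: inner/outer vertices
px=np.array([[258,240],[403,240],[163,335],[490,335]])/2.4+[190,130]
L=(onplane(c,px,.109)-o["tool_pos"])@T; print(L.round(4)); print(c["origin"],o["tool_pos"],o["force"])
vv,uu=np.mgrid[215:285,250:400]; uv=np.c_[uu.ravel(),vv.ravel()]; P=cloud(c,uv); br=c["img"][uv[:,1],uv[:,0]].min(1)
k=(P[:,2]>.104)&(P[:,2]<.113)&(br>60); Q=(P[k]-o["tool_pos"])@T; print(k.sum(),Q.min(0),Q.max(0),np.median(P[k][:,2]))
save("m7.png",cv2.resize((k.reshape(vv.shape)*255).astype(np.uint8),None,fx=4,fy=4)[:,:,None].repeat(3,2))
for lo in np.arange(.0,.05,.004):
    q=Q[(Q[:,0]>lo)&(Q[:,0]<=lo+.004)]
    if len(q): print(lo.round(3),q[:,1].min().round(4),q[:,1].max().round(4),((q[:,1].min()+q[:,1].max())/2).round(4))
```

```text
edge circle [0.001  0.0005 0.0289] 102
blue circle [0.0003 0.0004 0.0209] 95 -0.020692484641144388 0.021252269496882307
[[ 0.0334 -0.0117 -0.033 ]
 [ 0.0334  0.0168 -0.033 ]
 [ 0.0134 -0.0315 -0.033 ]
 [ 0.0133  0.0351 -0.0329]]
[0.57379443 0.16672648 0.27175966] [0.55515597 0.09254818 0.0760287 ] [-2.12714045 -1.9222697   9.15546159]
1717 [ 0.00976138 -0.03224466 -0.03531867] [ 0.03805188  0.03599052 -0.02796823] 0.10879181761835494
0.008 -0.0321 0.0358 0.0018
0.012 -0.0322 0.036 0.0019
0.016 -0.0306 0.0335 0.0015
0.02 -0.0264 0.0297 0.0017
0.024 -0.0222 0.0257 0.0017
0.028 -0.0184 0.0218 0.0017
0.032 -0.0139 0.018 0.002
0.036 -0.0074 0.0119 0.0023
```

View pics/m7.png

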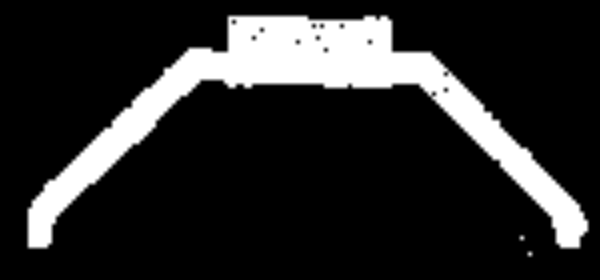

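Wheel centre is about 1.2 mm to -y of the rim centre after my shifts, and x agrees. I'll lift 4 mm, recentre, and lower again.

>>> arm_command(targets=[[[0,0,-0.004,0,0,0,1],[0,0.0012,-0.006,0,0,0,1],[0,0.0012,-0.006,0,0,0,1],[0,0.0012,-0.004,0,0,0,1],[0,0.0012,-0.003,0,0,0,1],[0,0.0012,-0.002,0,0,0,1],[0,0.0012,-0.001,0,0,0,1],[0,0.0012,-0.001,0,0,0,1]]])

```text
time_s: 12.75
tool_pos: [0.5556, 0.0926, 0.0761]
tool_rot: [180.0, 0.0, 76.0]
force: [-1.9, -1.2, 3.8]
grip_width: 0.0592
```

Contact comes at the same height when centred, so the wheel is on the lips. I'll release.

>>> arm_command(targets=[[[0,0,0,0,0,0,-1],[0,0,0,0,0,0,-1],[0,0,0,0,0,0,-1],[0,0,0,0,0,0,-1],[0,0,-0.02,0,0,0,-1],[0,0,-0.06,0,0,0,-1],[0,0,-0.06,0,0,0,-1],[0,0,-0.06,0,0,0,-1]]])

```text
time_s: 13.55
tool_pos: [0.5561, 0.0928, 0.1364]
tool_rot: [179.9, -0.0, 76.0]
force: [-0.8, -0.2, -0.0]
grip_width: 0.087
```

Run:
```python
from h import *
import pickle
c=read_camera("wrist"); o=get_obs(); print(o["tool_pos"],o["force"],o["grip_width"]); save("w8.png",c["img"]); pickle.dump((c,o),open("w8.pkl","wb"))
```

```text
[0.55529153 0.09242795 0.13527218] [0.60261806 0.72895586 0.12214501] 0.08714610803447764
```

View pics/w8.png

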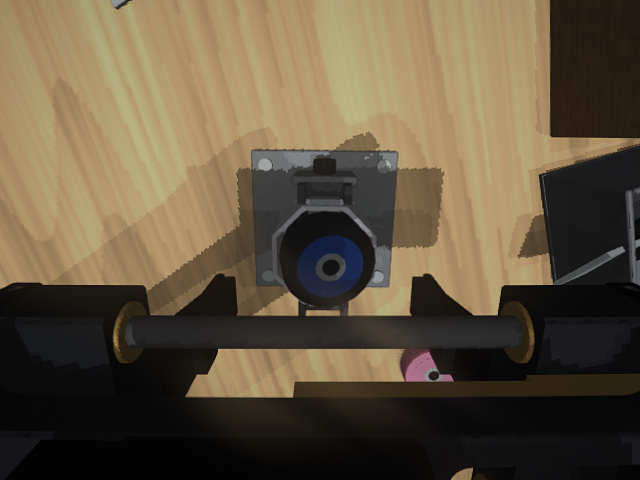

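```bash
cat >> h.py <<'E'
def topface(c,box,zlo,zhi):
    vv,uu=np.mgrid[box[1]:box[3],box[0]:box[2]]; uv=np.c_[uu.ravel(),vv.ravel()]; P=cloud(c,uv); k=(P[:,2]>zlo)&(P[:,2]<zhi); P=P[k]
    rgb=c["img"][uv[k][:,1],uv[k][:,0]].astype(int); b=rgb[:,2]-rgb[:,0]>40
    Q=P[b]; A=np.c_[Q[:,:2],np.ones(len(Q))]; f=np.linalg.lstsq(A,Q[:,2],rcond=None)[0]
    print("blue z",np.median(Q[:,2]).round(4),"slope",f[:2].round(4),"blue circ",cv2.minEnclosingCircle(Q[:,:2].astype(np.float32)),"n",len(Q))
E
python3 - <<'E'
from h import *
import pickle
c,o=pickle.load(open("w8.pkl","rb"))
topface(c,(270,200,390,312),.06,.16)
meas(c,o,(265,195,385,275),None)
print(cloud(c,[(100,100),(450,280),(200,100)])[:,2])
E
```

```text
blue z 0.1259 slope [-0.1771  0.1351] blue circ ((0.5610148906707764, 0.0906861275434494), 0.020036615431308746) n 1227
[ 10  25  21  93 179  63  41  72  55 159 258 496 524  68  79  92  98 173
 466 701]
  return _methods._mean(a, axis=axis, dtype=dtype,
  ret = ret.dtype.type(ret / rcount)
h.py:40: RuntimeWarning: invalid value encountered in divide
  pts=L[k][:,:2].astype(np.float32); hull=cv2.convexHull(pts); m=cv2.moments(hull); rc=np.array([m["m10"],m["m01"]])/m["m00"]
Traceback (most recent call last):
  File "h.py", line 41, in meas
    print("rim z",zr,"n",k.sum(),"centre tool",rc.round(4),"rect",cv2.minAreaRect(pts),"ext",pts.min(0),pts.max(0),"rim world",(T@np.r_[rc,0]+o["tool_pos"]).round(4))
                                                                                             ~~~~~~~^^^
ValueError: zero-size array to reduction operation minimum which has no identity
```

The wrist picture shows the wheel in the mouth at (327,258), but tilted about 12° (low on tool +y). Flat closed fingers, 30 mm across in that direction, should level it. I'll close and approach gently.

>>> arm_command(targets=[[[0,0,0,0,0,0,1],[0,0,0,0,0,0,1],[0,0,0,0,0,0,1],[0,0,0,0,0,0,1],[0,0,0,0,0,0,1],[0,0,0,0,0,0,1],[0,0,0.02,0,0,0,1],[0,0,0.03,0,0,0,1],[0,0,0.034,0,0,0,1],[0,0,0.034,0,0,0,1]]])

```text
time_s: 14.6
tool_pos: [0.5552, 0.0926, 0.1012]
tool_rot: [-179.9, 0.0, 76.0]
force: [0.6, -0.2, -0.1]
grip_width: 0.0153
```

>>> arm_command(targets=[[[0,0,0.001,0,0,0,1],[0,0,0.002,0,0,0,1],[0,0,0.003,0,0,0,1],[0,0,0.003,0,0,0,1]]])

```text
time_s: 15.0
tool_pos: [0.5557, 0.0926, 0.0988]
tool_rot: [180.0, 0.0, 76.0]
force: [0.1, 0.1, -0.1]
grip_width: 0.0007
```

>>> arm_command(targets=[[[0,0,0.001,0,0,0,1],[0,0,0.002,0,0,0,1],[0,0,0.003,0,0,0,1],[0,0,0.003,0,0,0,1]]])

```text
time_s: 15.4
tool_pos: [0.5555, 0.0928, 0.0958]
tool_rot: [-180.0, -0.0, 76.0]
force: [-0.6, 0.1, 0.5]
grip_width: 0.0006
```

>>> arm_command(targets=[[[0,0,0.001,0,0,0,1],[0,0,0.002,0,0,0,1],[0,0,0.002,0,0,0,1]]])

```text
time_s: 15.7
tool_pos: [0.5555, 0.093, 0.0939]
tool_rot: [-180.0, -0.0, 76.1]
force: [-1.5, -0.2, 4.1]
grip_width: 0.0003
```

>>> arm_command(targets=[[[0,0,0.001,0,0,0,1],[0,0,0.002,0,0,0,1],[0,0,0.002,0,0,0,1]]])

```text
time_s: 16.0
tool_pos: [0.5555, 0.0931, 0.0917]
tool_rot: [-180.0, -0.0, 76.1]
force: [-1.2, 0.7, 4.5]
grip_width: 0.0006
```

Run:
```python
from h import *
import pickle
o=get_obs(); print(o["tool_pos"],o["force"])
c=read_camera("wrist"); pickle.dump((c,o),open("w9.pkl","wb")); save("w9.png",cv2.convertScaleAbs(cv2.resize(c["img"][130:380,190:460],None,fx=2.4,fy=2.4),alpha=2,beta=10))
```

```text
[0.55547366 0.09309065 0.09173257] [-1.23976275  0.7174137   4.45193101]
```

View pics/w9.png

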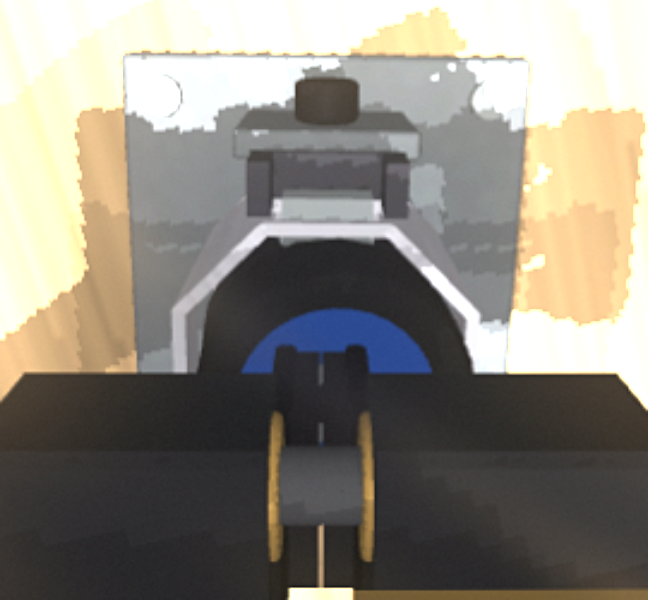

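Run:
```python
from h import *
import pickle
for n in("w8","w9"):
    c,o=pickle.load(open(n+".pkl","rb"))
    b=(270,190,395,312) if n=="w8" else (270,215,392,286)
    topface(c,b,.1,.15)
    vv,uu=np.mgrid[b[1]:b[3],b[0]:b[2]]; uv=np.c_[uu.ravel(),vv.ravel()]; P=cloud(c,uv); T=R.from_euler('xyz',[180,0,76],degrees=True).as_matrix()
    k=P[:,2]>.112; k&=P[:,2]<.14
    L=(P[k]-[.5555,.0928,0])@T; L[:,2]*=-1
    A=np.c_[L[:,:2],np.ones(len(L))]; f,*_=np.linalg.lstsq(A,L[:,2],rcond=None)
    r=L[:,2]-A@f; g=abs(r)<.0015; f,*_=np.linalg.lstsq(A[g],L[g][:,2],rcond=None); print("plane tool (slopeX,slopeY,z at axis)",f.round(4), "ext",L[g].min(0).round(4),L[g].max(0).round(4))
    rp=(P[:,2]>.104)&(P[:,2]<.1115)&(c["img"][uv[:,1],uv[:,0]].min(1)>60); M=(P[rp]-[.5555,.0928,0])@T; print("rim y",M[:,1].min(),M[:,1].max(),M[:,0].max())
```

```text
blue z 0.1259 slope [-0.1771  0.1351] blue circ ((0.5610148906707764, 0.0906861275434494), 0.020036615431308746) n 1227
plane tool (slopeX,slopeY,z at axis) [ 0.0345 -0.1646  0.127 ] ext [-0.0288 -0.024   0.1206] [0.0291 0.0331 0.1312]
rim y -0.03281764964519033 0.035778326127249356 0.03739159043435421
blue z 0.1247 slope [-0.0418  0.0466] blue circ ((0.5606764554977417, 0.0978735163807869), 0.019383065402507782) n 1063
plane tool (slopeX,slopeY,z at axis) [-0.1757 -0.0475  0.1275] ext [ 0.0064 -0.0227  0.1196] [0.0289 0.0299 0.1277]
rim y -0.02839440350126486 0.03570616439564337 0.037174180355304114
```

Pressing at 4.5 N has reduced the tilt from about 0.2 to 0.06 rad, and the wheel now spans crop columns 205–470 inside the rim. I'll keep pressing in small steps.

>>> arm_command(targets=[[[0,0.001,0.001,0,0,0,1],[0,0.001,0.002,0,0,0,1],[0,0.001,0.002,0,0,0,1]]])

```text
time_s: 16.35
tool_pos: [0.556, 0.093, 0.0899]
tool_rot: [-179.9, -0.0, 76.1]
force: [-4.9, 2.1, 6.5]
grip_width: 0.0004
```

>>> arm_command(targets=[[[0,0,0.001,0,0,0,1],[0,0,0.002,0,0,0,1],[0,0,0.002,0,0,0,1]]])

```text
time_s: 16.65
tool_pos: [0.5559, 0.093, 0.0879]
tool_rot: [-179.9, 0.0, 76.1]
force: [-4.0, 1.9, 7.1]
grip_width: 0.0005
```

>>> arm_command(targets=[[[0,0,0.001,0,0,0,1],[0,0,0.002,0,0,0,1],[0,0,0.003,0,0,0,1],[0,0,0.003,0,0,0,1]]])

```text
time_s: 17.05
tool_pos: [0.5567, 0.0918, 0.0842]
tool_rot: [180.0, 0.0, 76.0]
force: [0.1, 0.3, 0.4]
grip_width: 0.0009
```

Run:
```python
from h import *
import pickle
o=get_obs(); print(o["tool_pos"],o["force"])
c=read_camera("wrist"); pickle.dump((c,o),open("w10.pkl","wb")); save("w10.png",cv2.convertScaleAbs(cv2.resize(c["img"][130:380,190:460],None,fx=2.4,fy=2.4),alpha=2,beta=10))
topface(c,(270,215,392,286),.09,.15)
```

```text
[0.55670052 0.09179652 0.08417575] [0.06442509 0.31492725 0.41343528]
blue z 0.1174 slope [0.0054 0.0083] blue circ ((0.5593663454055786, 0.09723393619060516), 0.019428052008152008) n 1228
```

View pics/w10.png

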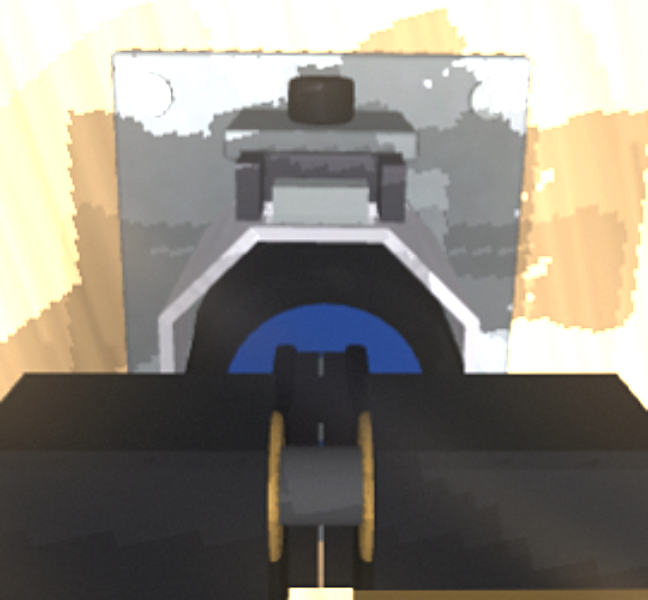

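The wheel has snapped level (slope under 0.01 rad) and centred. Next I press it straight down.

>>> arm_command(targets=[[[0,0,0.001,0,0,0,1],[0,0,0.002,0,0,0,1],[0,0,0.003,0,0,0,1],[0,0,0.003,0,0,0,1]]])

```text
time_s: 17.5
tool_pos: [0.5569, 0.092, 0.0818]
tool_rot: [180.0, 0.0, 76.0]
force: [-1.9, -0.2, 3.2]
grip_width: 0.0004
```

>>> arm_command(targets=[[[0,0,0.001,0,0,0,1],[0,0,0.002,0,0,0,1],[0,0,0.003,0,0,0,1],[0,0,0.003,0,0,0,1]]])

```text
time_s: 17.9
tool_pos: [0.5569, 0.0921, 0.0788]
tool_rot: [180.0, 0.0, 76.0]
force: [-0.4, -1.2, 3.5]
grip_width: 0.0002
```

>>> arm_command(targets=[[[0,0,0.001,0,0,0,1],[0,0,0.002,0,0,0,1],[0,0,0.003,0,0,0,1],[0,0,0.003,0,0,0,1]]])

```text
time_s: 18.3
tool_pos: [0.5569, 0.0922, 0.0758]
tool_rot: [180.0, 0.0, 76.0]
force: [-0.9, -0.3, 4.6]
grip_width: 0.0005
```

>>> arm_command(targets=[[[0,0,0.0015,0,0,0,1],[0,0,0.003,0,0,0,1],[0,0,0.0045,0,0,0,1],[0,0,0.006,0,0,0,1],[0,0,0.006,0,0,0,1]]])

```text
time_s: 18.8
tool_pos: [0.5569, 0.0922, 0.0697]
tool_rot: [180.0, -0.0, 76.0]
force: [-0.1, -0.3, 3.2]
grip_width: 0.0003
```

>>> arm_command(targets=[[[0,0,0.0015,0,0,0,1],[0,0,0.003,0,0,0,1],[0,0,0.0045,0,0,0,1],[0,0,0.006,0,0,0,1],[0,0,0.006,0,0,0,1]]])

```text
time_s: 19.3
tool_pos: [0.5558, 0.0924, 0.0628]
tool_rot: [-179.9, 0.0, 76.0]
force: [0.3, -0.2, -0.4]
grip_width: 0.0007
```

Run:
```python
from h import *
import pickle
o=get_obs(); print(o["tool_pos"],o["force"])
c=read_camera("wrist"); pickle.dump((c,o),open("w11.pkl","wb")); save("w11.png",cv2.convertScaleAbs(cv2.resize(c["img"][130:380,190:460],None,fx=2.4,fy=2.4),alpha=2,beta=10))
topface(c,(270,205,392,286),.06,.15)
```

```text
[0.55575626 0.09242702 0.06281502] [ 0.31372112 -0.21502449 -0.38560889]
blue z 0.0954 slope [0.0012 0.0047] blue circ ((0.5594671964645386, 0.09750226885080338), 0.01988156884908676) n 1288
```

View pics/w11.png

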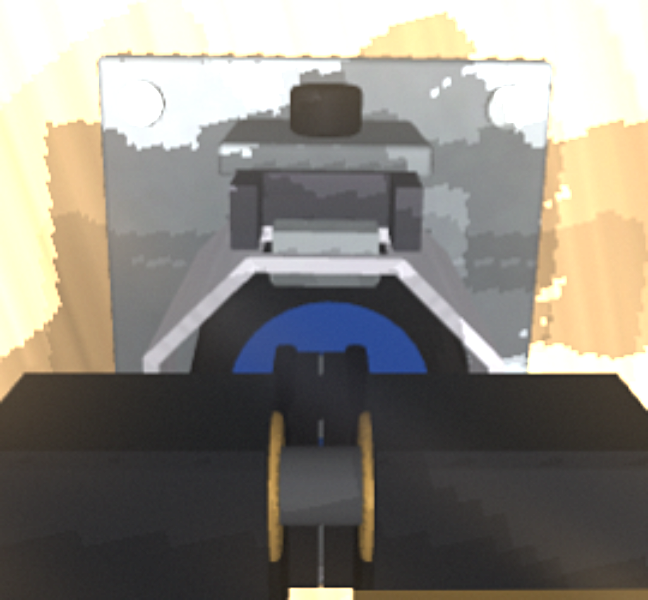

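The lip now overlaps the top edge of the wheel at crop (325,278). The wheel is level with its top at about 0.093 and the force has dropped to 0, so it looks snapped. I'll lift and verify.

>>> arm_command(targets=[[[0,0,-0.02,0,0,0,1],[0,0,-0.06,0,0,0,1],[0,0,-0.1,0,0,0,-1],[-0.03,0,-0.13,0,0,0,-1],[-0.07,0,-0.13,0,0,0,-1],[-0.1,0,-0.13,0,0,0,-1],[-0.1,0,-0.13,0,0,0,-1],[-0.1,0,-0.13,0,0,0,-1]]])

```text
time_s: 20.15
tool_pos: [0.532, -0.005, 0.1933]
tool_rot: [-179.9, -0.0, 75.9]
force: [-0.3, 0.3, 0.1]
grip_width: 0.0404
```

Run:
```python
from h import *
import pickle
o=get_obs(); print(o["tool_pos"],o["force"],o["grip_width"])
c=read_camera("wrist"); pickle.dump((c,o),open("w12.pkl","wb")); save("w12.png",c["img"])
topface(c,(270,20,400,160),.06,.15)
meas(c,o,(270,20,400,165),None)
goto(.485,-.3215,.19,76)
```

```text
[ 0.53199479 -0.00502763  0.19326838] [-0.27766533  0.32356735  0.11242537] 0.04043375906154484
blue z 0.0955 slope [-0.0008 -0.0056] blue circ ((0.5579856038093567, 0.09159193933010101), 0.021347738802433014) n 2002
[  24   41   54  251 1989 3070  224  184  214  272  472  846  815   12
    0    0    0    0    0    0]
rim z 0.10887738124138627 n 1193 centre tool [0.1    0.0004] rect ((0.10009711980819702, 0.0002793818712234497), (0.06865194439888, 0.06822341680526733), 45.575050354003906) ext [ 0.06262635 -0.03373028] [0.1372369  0.03469712] rim world [0.5567 0.0919 0.1933]
row [-0.3198  0.0308  0.0031] [-0.05 -0.04  0.06]
```

View pics/w12.png

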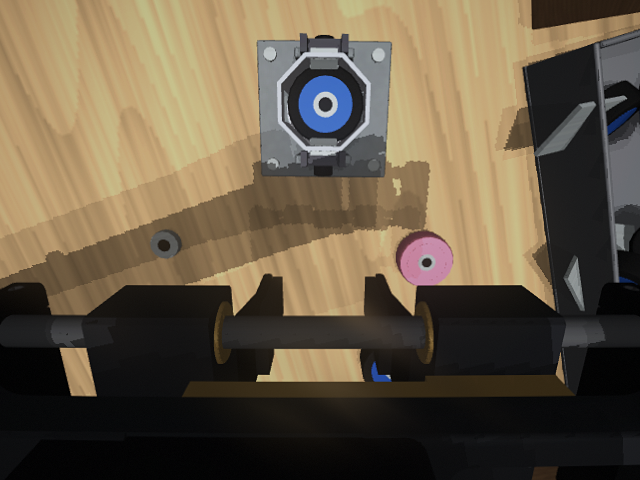

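The first wheel sits level at (325,104), both lips over it at (323,63) and (325,150), with its top 13.4 mm below the rim. So it is held. Now for the second wheel.

>>> arm_command(targets=[[[-0.05,0.005,0,0,0,0,-1],[-0.1,0.01,0,0,0,0,-1],[-0.15,0.015,0,0,0,0,-1],[-0.2,0.02,0,0,0,0,-1],[-0.25,0.025,0,0,0,0,-1],[-0.29,0.03,0,0,0,0,-1],[-0.32,0.031,0,0,0,0,-1],[-0.32,0.031,0,0,0,0,-1],[-0.32,0.031,0,0,0,0,-1],[-0.32,0.031,0,0,0,0,-1]]])

```text
time_s: 21.2
tool_pos: [0.4867, -0.3199, 0.1936]
tool_rot: [-180.0, -0.1, 76.3]
force: [0.5, 0.1, -0.1]
grip_width: 0.0871
```

Run:
```python
from h import *
import pickle
o=get_obs(); print(o["tool_pos"],o["tool_rot"],o["grip_width"])
c=read_camera("wrist"); pickle.dump((c,o),open("w13.pkl","wb")); save("w13.png",c["img"])
print(search_frame("wheel_b_center","wrist"))
```

```text
[ 0.48667816 -0.31991566  0.19356498] [-1.79998162e+02 -8.00971910e-02  7.62592587e+01] 0.08714696995675478
[]
```

View pics/w13.png

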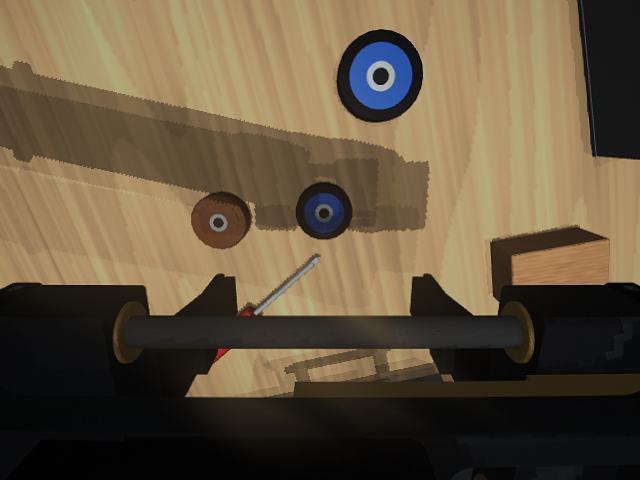

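Wheel B is at (324,211), with the brown look-alike at (218,220), the big wheel at (380,76) and the screwdriver tip at (318,258). The finger footprints are clear. I'll measure B.

Run:
```python
from h import *
import pickle
for n,b in(("w1",(326,207)),("w13",(324,211))):
    c=pickle.load(open(n+".pkl","rb")); 
    if n=="w1": pos=np.array([.5008,-.1071,.191]); rot=[180,0,75.9]
    else: c,o=c; pos=o["tool_pos"]; rot=o["tool_rot"]
    Q=wheel(c,b[0],b[1],38); T=R.from_euler('xyz',rot,degrees=True).as_matrix()
    xy,r=cv2.minEnclosingCircle(Q[:,:2].astype(np.float32)); print("tool",((np.r_[xy,.024]-pos)@T).round(4))
```

```text
wheel z 0.0261 mean [ 0.5043 -0.1021  0.0261] ((0.5040178894996643, -0.10339312255382538), 0.03001425601541996) 2555
tool [0.0044 0.0022 0.167 ]
wheel z 0.0261 mean [ 0.488  -0.3189  0.0261] ((0.48775237798690796, -0.32020002603530884), 0.029982373118400574) 2500
tool [-0.0003  0.0011  0.1696]
```

>>> arm_command(targets=[[[-0.001,-0.0015,0.05,0,0,0,-1],[-0.001,-0.0015,0.1,0,0,0,-1],[-0.001,-0.0015,0.15,0,0,0,-1],[-0.001,-0.0015,0.19,0,0,0,-1],[-0.001,-0.0015,0.205,0,0,0,-1],[-0.001,-0.0015,0.214,0,0,0,-1],[-0.001,-0.0015,0.219,0,0,0,-1],[-0.001,-0.0015,0.2195,0,0,0,-1],[-0.001,-0.0015,0.2195,0,0,0,-1]]])

```text
time_s: 22.2
tool_pos: [0.4849, -0.3241, -0.024]
tool_rot: [179.8, 0.1, 76.0]
force: [1.0, 0.6, 0.5]
grip_width: 0.0869
```

>>> arm_command(targets=[[[0,0,0,0,0,0,1],[0,0,0,0,0,0,1],[0,0,0,0,0,0,1],[0,0,0,0,0,0,1],[0,0,0,0,0,0,1],[0,0,0,0,0,0,1]]], newtons=20)

```text
time_s: 22.8
tool_pos: [0.4839, -0.3235, -0.0255]
tool_rot: [180.0, 0.0, 76.0]
force: [1.3, 0.5, 0.7]
grip_width: 0.0593
```

>>> arm_command(targets=[[[0,0,-0.02,0,0,0,1],[0,0,-0.06,0,0,0,1],[0,0,-0.11,0,0,0,1],[0.01,0,-0.16,0,0,0,1],[0.04,-0.004,-0.2,0,0,0,1],[0.08,-0.008,-0.219,0,0,0,1],[0.13,-0.012,-0.219,0,0,0,1],[0.18,-0.016,-0.219,0,0,0,1],[0.22,-0.02,-0.219,0,0,0,1],[0.22,-0.02,-0.219,0,0,0,1]]])

```text
time_s: 23.8
tool_pos: [0.5179, -0.0966, 0.1935]
tool_rot: [-180.0, -0.1, 76.7]
force: [-0.3, -0.8, -1.2]
grip_width: 0.059
```

>>> arm_command(targets=[[[0.04,-0.004,0,0,0,0,1],[0.08,-0.008,0,0,0,0,1],[0.1,-0.0105,0,0,0,0,1],[0.1,-0.0105,0,0,0,0,1],[0.1,-0.0105,0,0,0,0,1],[0.1,-0.0105,0,0,0,0,1]]])

```text
time_s: 24.4
tool_pos: [0.531, -0.0075, 0.1928]
tool_rot: [-180.0, 0.1, 75.9]
force: [0.2, -0.5, -0.6]
grip_width: 0.059
```

Run:
```python
from h import *
import pickle
o=get_obs(); print(o["tool_pos"],o["tool_rot"],o["grip_width"],o["force"])
c=read_camera("wrist"); pickle.dump((c,o),open("w14.pkl","wb")); save("w14.png",c["img"])
held(c,o,(262,230,386,318))
meas(c,o,(270,20,400,165),(262,230,386,315))
```

```text
[ 0.53096108 -0.00749055  0.19282825] [-1.79961987e+02  6.21590766e-02  7.58837875e+01] 0.05901171155469132 [ 0.18616301 -0.50207354 -0.63621732]
edge circle [0.0031 0.0006 0.0294] 102
blue circle [0.0033 0.0006 0.0208] 94 -0.02004132736440317 0.02130032684270988
[  38   31   55  234 2062 3127  228  178  178  307  568  876  773    5
    0    0    0    0    0    0]
rim z 0.10870734439881771 n 1275 centre tool [0.1026 0.0007] rect ((0.10276816785335541, 0.0006238780915737152), (0.06871508061885834, 0.06829643994569778), 45.559326171875) ext [ 0.06492443 -0.03348978] [0.1399729  0.03537544] rim world [0.5567 0.0918 0.1927]
wheel top L z -0.05176647258919942 n 7686 circ ((0.006618289742618799, 0.0006072627147659659), 0.028634443879127502) ext [-0.00130837 -0.02732926] [0.03351671 0.02826681] world z 0.24457847058763377
tilt [ 0.01578687 -0.00059914]
```

View pics/w14.png

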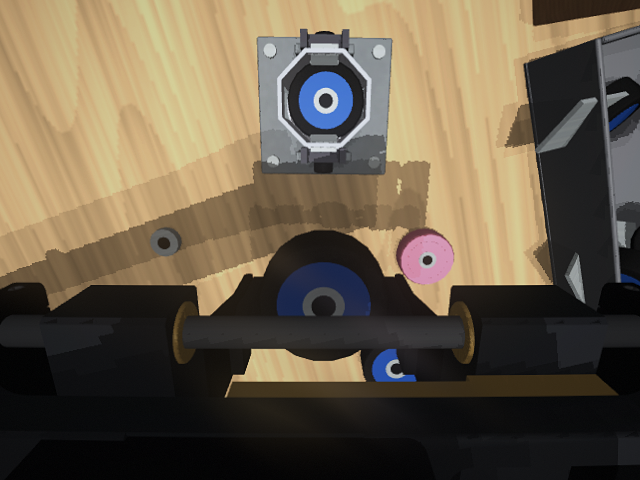

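Wheel B sits 2.7 mm further forward in the grip at tool (0.0032,0.0006), and the rim centre is at (0.1026,0.0007). I shift x by 0.0985 and y by 0, then descend to just above the rim and re-measure.

>>> arm_command(targets=[[[0.045,0,0,0,0,0,1],[0.085,0,0,0,0,0,1],[0.0985,0,0.02,0,0,0,1],[0.0985,0,0.06,0,0,0,1],[0.0985,0,0.09,0,0,0,1],[0.0985,0,0.102,0,0,0,1],[0.0985,0,0.107,0,0,0,1],[0.0985,0,0.107,0,0,0,1],[0.0985,0,0.107,0,0,0,1],[0.0985,0,0.107,0,0,0,1]]])

```text
time_s: 25.45
tool_pos: [0.5562, 0.0902, 0.0878]
tool_rot: [179.9, -0.0, 76.0]
force: [0.3, -0.0, -1.2]
grip_width: 0.0591
```

```bash
cat >> h.py <<'E'
def rimclose(c,o,b=(240,205,410,285)):
    T=R.from_euler('xyz',o["tool_rot"],degrees=True).as_matrix()
    vv,uu=np.mgrid[b[1]:b[3],b[0]:b[2]]; uv=np.c_[uu.ravel(),vv.ravel()]; P=cloud(c,uv); br=c["img"][uv[:,1],uv[:,0]].min(1)
    k=(P[:,2]>.107)&(P[:,2]<.111)&(br>60); Q=(P[k]-o["tool_pos"])@T; mids=[]
    for lo in np.arange(.008,.034,.003):
        q=Q[(Q[:,0]>lo)&(Q[:,0]<=lo+.003)]
        if len(q)>3: mids.append([lo,q[:,1].min(),q[:,1].max(),(q[:,1].min()+q[:,1].max())/2])
    mids=np.array(mids); print(mids.round(4)); print("rim y",np.median(mids[:,3]),"outer width",(mids[:,2]-mids[:,1]).max())
    # side flats x from front flat outer edge: use |y|in 11..14 outer edge
    for s in(-1,1):
        m=np.median(mids[:,3]); q=Q[(s*(Q[:,1]-m)>.0108)&(s*(Q[:,1]-m)<.0135)]
        print("front outer x->centre",(q[:,0].max()-.0342).round(4),"inner",(np.percentile(q[:,0],2)-.0312).round(4))
E
python3 - <<'E'
from h import *
import pickle
o=get_obs(); print(o["tool_pos"],o["tool_rot"],o["force"])
c=read_camera("wrist"); pickle.dump((c,o),open("w15.pkl","wb")); save("w15.png",c["img"])
held(c,o,(262,225,386,318)); rimclose(c,o)
print("--A"); c,o=pickle.load(open("w7.pkl","rb")); rimclose(c,o)
E
```

```text
[0.55620915 0.09024054 0.08776011] [ 1.79851163e+02 -3.27033244e-02  7.60088153e+01] [ 0.25023249 -0.00646216 -1.1647062 ]
edge circle [0.0035 0.0007 0.0289] 102
blue circle [0.0033 0.0005 0.0209] 95 -0.020549774835816458 0.021335004859131954
[[ 0.008  -0.034   0.0345  0.0002]
 [ 0.011  -0.0337  0.0342  0.0002]
 [ 0.014  -0.0337  0.0342  0.0002]
 [ 0.017  -0.0333  0.0324 -0.0004]
 [ 0.02   -0.0296  0.0298  0.0001]
 [ 0.023  -0.0269  0.0269  0.    ]
 [ 0.026  -0.0238  0.0239  0.    ]
 [ 0.029  -0.0205  0.0211  0.0003]
 [ 0.032  -0.0174  0.018   0.0003]]
rim y 0.00022317793026006838 outer width 0.06845289683216453
front outer x->centre 0.002 inner 0.0015
front outer x->centre 0.0019 inner 0.0016
--A
[[ 0.008  -0.0321  0.0352  0.0015]
 [ 0.011  -0.0322  0.036   0.0019]
 [ 0.014  -0.0318  0.035   0.0016]
 [ 0.017  -0.0294  0.0325  0.0015]
 [ 0.02   -0.0264  0.0297  0.0017]
 [ 0.023  -0.023   0.0263  0.0017]
 [ 0.026  -0.0207  0.0235  0.0014]
 [ 0.029  -0.0172  0.0209  0.0018]
 [ 0.032  -0.0139  0.018   0.002 ]]
rim y 0.0016699005669551861 outer width 0.06823518210699864
front outer x->centre 0.0002 inner -0.0005
front outer x->centre -0.0001 inner -0.0002
```

View pics/w15.png

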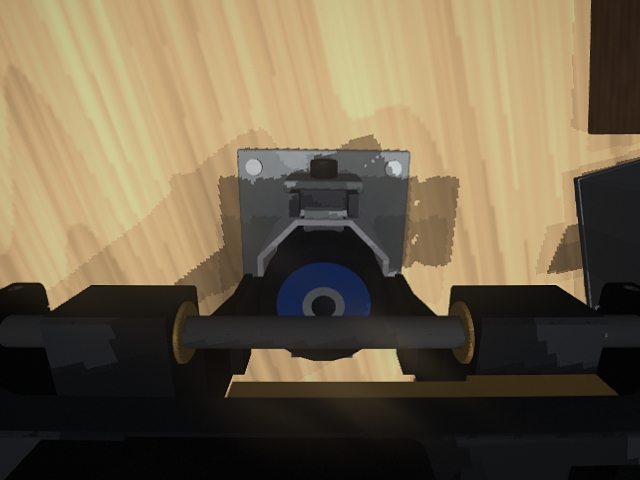

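Close-range check: the wheel is 1.6 mm too far in +x and 0.4 mm in +y. For A the same check shows +0.8 mm in x, which explains its tilt. I correct both and lower.

>>> arm_command(targets=[[[-0.0016,-0.0003,0,0,0,0,1],[-0.0016,-0.0003,0.002,0,0,0,1],[-0.0016,-0.0003,0.004,0,0,0,1],[-0.0016,-0.0003,0.006,0,0,0,1],[-0.0016,-0.0003,0.0075,0,0,0,1],[-0.0016,-0.0003,0.0075,0,0,0,1]]])

```text
time_s: 26.1
tool_pos: [0.5541, 0.0887, 0.0783]
tool_rot: [-180.0, 0.0, 76.0]
force: [0.1, -0.6, -1.3]
grip_width: 0.0597
```

Run:
```python
from h import *
o=get_obs(); print(o["tool_pos"],o["tool_rot"],o["force"])
c=read_camera("wrist")
held(c,o,(262,225,386,318)); rimclose(c,o)
```

```text
[0.55409434 0.0887     0.07833225] [-1.79966187e+02  1.26393151e-02  7.60366171e+01] [ 0.08619133 -0.61212983 -1.28752253]
edge circle [0.0037 0.0005 0.0288] 102
blue circle [0.0034 0.0005 0.0208] 95 -0.020552095477601475 0.02122328525985439
[[ 0.008  -0.0321  0.0359  0.0019]
 [ 0.011  -0.0326  0.0361  0.0017]
 [ 0.014  -0.0324  0.0359  0.0017]
 [ 0.017  -0.0322  0.036   0.0019]
 [ 0.02   -0.0305  0.0337  0.0016]
 [ 0.023  -0.0275  0.0304  0.0015]
 [ 0.026  -0.0241  0.0274  0.0016]
 [ 0.029  -0.0208  0.0247  0.0019]
 [ 0.032  -0.0183  0.0219  0.0018]]
rim y 0.0017478503557976852 outer width 0.06867897752201506
front outer x->centre 0.0042 inner 0.0036
front outer x->centre 0.0038 inner 0.0038
```

>>> arm_command(targets=[[[0.0003,0.0012,0,0,0,0,1],[0.0003,0.0012,0,0,0,0,1],[0.0003,0.0012,0.001,0,0,0,1],[0.0003,0.0012,0.002,0,0,0,1],[0.0003,0.0012,0.002,0,0,0,1]]])

```text
time_s: 26.65
tool_pos: [0.5554, 0.0887, 0.0765]
tool_rot: [-180.0, 0.0, 76.0]
force: [-0.2, 0.5, -1.1]
grip_width: 0.0591
```

Run:
```python
from h import *
o=get_obs(); print(o["tool_pos"],o["tool_rot"],o["force"])
c=read_camera("wrist")
held(c,o,(262,225,386,318)); rimclose(c,o)
```

```text
[0.55540672 0.08866587 0.07648189] [-1.79978261e+02  1.24308997e-02  7.60342277e+01] [-0.19840032  0.47693017 -1.11482311]
edge circle [0.0041 0.0005 0.0284] 102
blue circle [0.0033 0.0005 0.0209] 95 -0.020451369993521037 0.02122388891340415
[[ 0.008  -0.0338  0.0349  0.0006]
 [ 0.011  -0.0338  0.0347  0.0004]
 [ 0.014  -0.0336  0.0347  0.0005]
 [ 0.017  -0.0333  0.0346  0.0006]
 [ 0.02   -0.0311  0.0319  0.0004]
 [ 0.023  -0.0284  0.0289  0.0002]
 [ 0.026  -0.0251  0.0263  0.0006]
 [ 0.029  -0.0218  0.0229  0.0006]
 [ 0.032  -0.0192  0.0203  0.0005]]
rim y 0.000534634164711948 outer width 0.06878521556157934
front outer x->centre 0.0039 inner 0.0037
front outer x->centre 0.0034 inner 0.0034
```

Centred within 0.3 mm. I'll lower to contact.

>>> arm_command(targets=[[[0,0,0.001,0,0,0,1],[0,0,0.002,0,0,0,1],[0,0,0.002,0,0,0,1]]])

```text
time_s: 27.0
tool_pos: [0.5558, 0.0888, 0.076]
tool_rot: [180.0, 0.0, 76.0]
force: [-3.1, -1.3, 7.5]
grip_width: 0.0593
```

>>> arm_command(targets=[[[0,0,0.0005,0,0,0,1],[0,0,0.001,0,0,0,1],[0,0,0.001,0,0,0,1]]])

```text
time_s: 27.3
tool_pos: [0.5558, 0.0887, 0.0759]
tool_rot: [180.0, 0.1, 76.0]
force: [-5.0, -1.8, 13.0]
grip_width: 0.0595
```

Both wheels met a hard contact at exactly the same TCP height (0.076), so it must be the fingertips on the rim. That makes the true tip offset about 31 mm, and the wheel is only about 1 mm above the lips. I back off slightly and release.

>>> arm_command(targets=[[[0,0,-0.002,0,0,0,1],[0,0,-0.0023,0,0,0,1],[0,0,-0.0023,0,0,0,1]]])

```text
time_s: 27.6
tool_pos: [0.5557, 0.0887, 0.0761]
tool_rot: [180.0, -0.0, 76.0]
force: [0.2, 0.4, 0.4]
grip_width: 0.0594
```

>>> arm_command(targets=[[[0,0,0,0,0,0,-1],[0,0,0,0,0,0,-1],[0,0,0,0,0,0,-1],[0,0,0,0,0,0,-1],[0,0,-0.02,0,0,0,-1],[0,0,-0.06,0,0,0,-1],[0,0,-0.06,0,0,0,-1],[0,0,-0.06,0,0,0,-1],[0,0,-0.06,0,0,0,1]]])

```text
time_s: 28.5
tool_pos: [0.5549, 0.0884, 0.1351]
tool_rot: [-179.9, 0.0, 76.0]
force: [-0.4, -0.1, -1.0]
grip_width: 0.0838
```

```bash
cat >> h.py <<'E'
def plane(c,b,zlo,zhi,ax=(.5555,.0928)):
    vv,uu=np.mgrid[b[1]:b[3],b[0]:b[2]]; uv=np.c_[uu.ravel(),vv.ravel()]; P=cloud(c,uv); T=R.from_euler('xyz',[180,0,76],degrees=True).as_matrix()
    rgb=c["img"][uv[:,1],uv[:,0]].astype(int)
    k=(P[:,2]>zlo)&(P[:,2]<zhi)&(rgb[:,2]-rgb[:,0]>25); L=(P[k]-[*ax,0])@T; L[:,2]*=-1
    A=np.c_[L[:,:2],np.ones(len(L))]; f,*_=np.linalg.lstsq(A,L[:,2],rcond=None)
    for _ in range(3):
        g=abs(L[:,2]-A@f)<.0012; f,*_=np.linalg.lstsq(A[g],L[g][:,2],rcond=None)
    print("plane tool slopeX,slopeY,z",f.round(4),"blue mid",((L[g].min(0)+L[g].max(0))/2).round(4),g.sum())
E
python3 - <<'E'
from h import *
import pickle
o=get_obs(); print(o["tool_pos"],o["force"],o["grip_width"])
c=read_camera("wrist"); pickle.dump((c,o),open("w16.pkl","wb")); save("w16.png",c["img"])
topface(c,(270,195,390,312),.1,.16); plane(c,(270,195,390,312),.1,.16)
E
```

```text
[0.55487635 0.08842351 0.13506268] [-0.43853188 -0.09463852 -0.99974447] 0.08380701209535321
blue z 0.1269 slope [0.0112 0.0189] blue circ ((0.5577249526977539, 0.0919770896434784), 0.020966527983546257) n 1593
plane tool slopeX,slopeY,z [0.0192 0.0045 0.1268] blue mid [-0.0003  0.0017  0.1268] 2479
```

View pics/w16.png

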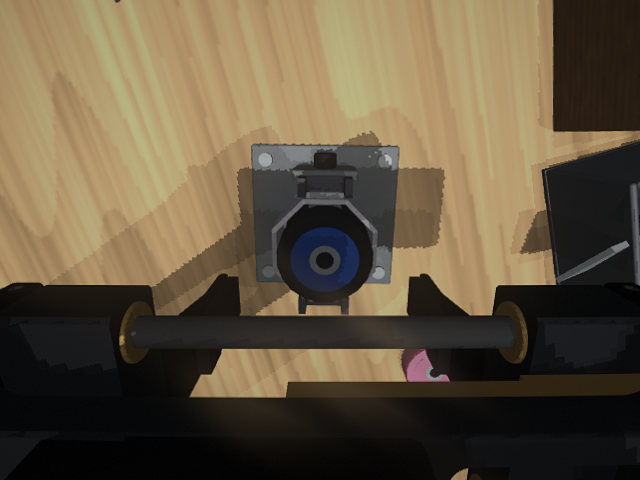

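The picture shows the second wheel flat and centred at (325,256), slope 0.02 rad, with its top 18 mm above the rim as specified. I close the fingers, shift 3 mm in x to its centre, and press.

>>> arm_command(targets=[[[0.003,0.0005,0,0,0,0,1],[0.003,0.0005,0,0,0,0,1],[0.003,0.0005,0,0,0,0,1],[0.003,0.0005,0,0,0,0,1],[0.003,0.0005,0,0,0,0,1],[0.003,0.0005,0,0,0,0,1],[0.003,0.0005,0.02,0,0,0,1],[0.003,0.0005,0.03,0,0,0,1],[0.003,0.0005,0.037,0,0,0,1],[0.003,0.0005,0.037,0,0,0,1]]])

```text
time_s: 29.55
tool_pos: [0.556, 0.0913, 0.098]
tool_rot: [-179.9, 0.0, 76.0]
force: [0.1, 0.8, 0.5]
grip_width: 0.0044
```

>>> arm_command(targets=[[[0,0,0.001,0,0,0,1],[0,0,0.002,0,0,0,1],[0,0,0.003,0,0,0,1],[0,0,0.004,0,0,0,1],[0,0,0.004,0,0,0,1]]])

```text
time_s: 30.05
tool_pos: [0.5568, 0.0914, 0.095]
tool_rot: [180.0, 0.0, 76.0]
force: [0.2, -0.7, -0.1]
grip_width: 0.0003
```

>>> arm_command(targets=[[[0,0,0.001,0,0,0,1],[0,0,0.002,0,0,0,1],[0,0,0.002,0,0,0,1]]])

```text
time_s: 30.35
tool_pos: [0.5571, 0.0915, 0.0933]
tool_rot: [180.0, -0.0, 76.0]
force: [-0.7, 0.1, 2.4]
grip_width: 0.0004
```

Contact at 0.0935, as expected. I'll continue in small steps.

>>> arm_command(targets=[[[0,0,0.001,0,0,0,1],[0,0,0.002,0,0,0,1],[0,0,0.003,0,0,0,1],[0,0,0.003,0,0,0,1]]])

```text
time_s: 30.75
tool_pos: [0.5577, 0.0922, 0.091]
tool_rot: [179.9, -0.1, 76.0]
force: [0.5, 0.4, 5.3]
grip_width: 0.0007
```

>>> arm_command(targets=[[[0,0,0.001,0,0,0,1],[0,0,0.002,0,0,0,1],[0,0,0.003,0,0,0,1],[0,0,0.003,0,0,0,1]]])

```text
time_s: 31.15
tool_pos: [0.5579, 0.0917, 0.088]
tool_rot: [179.9, -0.0, 76.0]
force: [0.9, -0.3, 3.9]
grip_width: 0.0
```

>>> arm_command(targets=[[[0,0,0.001,0,0,0,1],[0,0,0.002,0,0,0,1],[0,0,0.003,0,0,0,1],[0,0,0.003,0,0,0,1]]])

```text
time_s: 31.55
tool_pos: [0.5579, 0.0918, 0.0852]
tool_rot: [179.9, -0.0, 76.0]
force: [-0.2, -0.0, 6.0]
grip_width: 0.0005
```

>>> arm_command(targets=[[[0,0,0.001,0,0,0,1],[0,0,0.002,0,0,0,1],[0,0,0.003,0,0,0,1],[0,0,0.003,0,0,0,1]]])

```text
time_s: 31.95
tool_pos: [0.5579, 0.0918, 0.0819]
tool_rot: [179.9, -0.0, 76.0]
force: [0.4, -0.2, 3.8]
grip_width: 0.0003
```

>>> arm_command(targets=[[[0,0,0.001,0,0,0,1],[0,0,0.002,0,0,0,1],[0,0,0.003,0,0,0,1],[0,0,0.003,0,0,0,1]]])

```text
time_s: 32.35
tool_pos: [0.5579, 0.0918, 0.0787]
tool_rot: [179.9, -0.0, 76.0]
force: [1.8, 0.7, 4.0]
grip_width: 0.0003
```

>>> arm_command(targets=[[[0,0,0.001,0,0,0,1],[0,0,0.002,0,0,0,1],[0,0,0.003,0,0,0,1],[0,0,0.003,0,0,0,1]]])

```text
time_s: 32.75
tool_pos: [0.5578, 0.0918, 0.0756]
tool_rot: [179.9, -0.0, 76.0]
force: [0.6, 0.5, 4.2]
grip_width: 0.0003
```

>>> arm_command(targets=[[[0,0,0.001,0,0,0,1],[0,0,0.002,0,0,0,1],[0,0,0.003,0,0,0,1],[0,0,0.003,0,0,0,1]]])

```text
time_s: 33.15
tool_pos: [0.5578, 0.0917, 0.0726]
tool_rot: [179.9, -0.0, 76.0]
force: [0.8, -0.1, 4.4]
grip_width: 0.0005
```

>>> arm_command(targets=[[[0,0,0.001,0,0,0,1],[0,0,0.002,0,0,0,1],[0,0,0.003,0,0,0,1],[0,0,0.003,0,0,0,1]]])

```text
time_s: 33.55
tool_pos: [0.5578, 0.0917, 0.0696]
tool_rot: [179.9, -0.0, 76.0]
force: [2.4, -0.0, 4.2]
grip_width: 0.0005
```

>>> arm_command(targets=[[[0,0,0.001,0,0,0,1],[0,0,0.002,0,0,0,1],[0,0,0.002,0,0,0,1]]])

```text
time_s: 33.85
tool_pos: [0.5578, 0.0917, 0.0675]
tool_rot: [179.9, -0.0, 76.0]
force: [2.7, -0.1, 3.6]
grip_width: 0.0004
```

>>> arm_command(targets=[[[0,0,0.0005,0,0,0,1],[0,0,0.001,0,0,0,1],[0,0,0.0015,0,0,0,1],[0,0,0.002,0,0,0,1],[0,0,0.002,0,0,0,1]]])

```text
time_s: 34.35
tool_pos: [0.5564, 0.0914, 0.0647]
tool_rot: [-180.0, 0.0, 76.0]
force: [1.8, 1.2, 2.7]
grip_width: 0.0004
```

>>> arm_command(targets=[[[0,0,0.0005,0,0,0,1],[0,0,0.001,0,0,0,1],[0,0,0.001,0,0,0,1]]])

```text
time_s: 34.65
tool_pos: [0.5552, 0.0912, 0.0629]
tool_rot: [-179.8, 0.1, 76.0]
force: [-0.4, -1.1, -0.1]
grip_width: 0.0007
```

>>> arm_command(targets=[[[0,0,0.0005,0,0,0,1],[0,0,0.001,0,0,0,1],[0,0,0.001,0,0,0,1]]])

```text
time_s: 34.95
tool_pos: [0.5564, 0.0914, 0.0627]
tool_rot: [-180.0, 0.0, 76.0]
force: [0.5, -0.7, 0.3]
grip_width: 0.0003
```

The force drops to 0 at the same height as for the first wheel. I'll check by eye.

Run:
```python
from h import *
o=get_obs(); print(o["tool_pos"],o["force"])
c=read_camera("wrist"); save("w17.png",cv2.convertScaleAbs(cv2.resize(c["img"][130:380,190:460],None,fx=2.4,fy=2.4),alpha=2,beta=10))
topface(c,(270,205,392,286),.06,.15)
```

```text
[0.55636068 0.09144021 0.06267108] [ 0.53603594 -0.68011025  0.29232575]
blue z 0.0954 slope [0.0034 0.0138] blue circ ((0.5584292411804199, 0.09720286726951599), 0.020116252824664116) n 1426
```

View pics/w17.png

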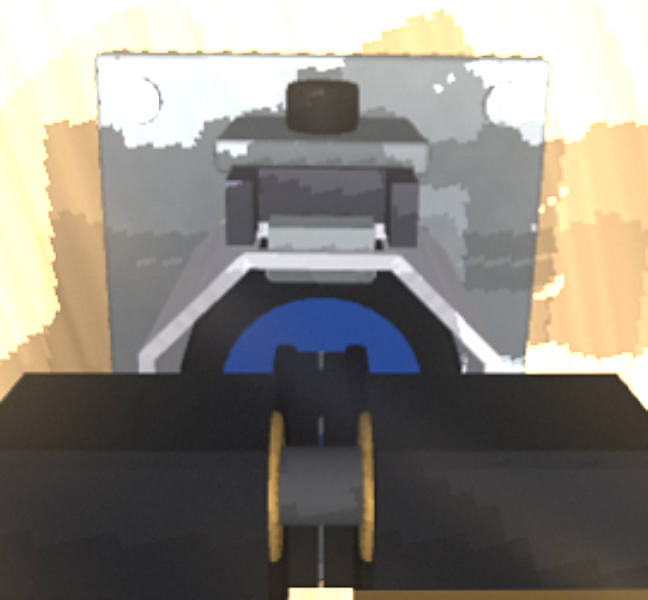

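The wheel is level, its top at the same height as the first had (0.0954 raw), and the far lip is over it at crop (322,275). I'll lift off and check both lips.

>>> arm_command(targets=[[[0,0,-0.02,0,0,0,1],[0,0,-0.06,0,0,0,1],[0,0,-0.1,0,0,0,1],[-0.03,0,-0.13,0,0,0,1],[-0.07,0,-0.13,0,0,0,1],[-0.1,0,-0.13,0,0,0,1],[-0.1,0,-0.13,0,0,0,1],[-0.1,0,-0.13,0,0,0,1],[-0.1,0,-0.13,0,0,0,1]]])

```text
time_s: 35.9
tool_pos: [0.5327, -0.004, 0.193]
tool_rot: [-180.0, -0.0, 76.1]
force: [0.6, 1.1, -0.1]
grip_width: 0.0005
```

Run:
```python
from h import *
o=get_obs(); print(o["tool_pos"],o["force"],o["time_s"])
c=read_camera("wrist"); save("w18.png",c["img"]); 
topface(c,(270,20,400,160),.06,.15); meas(c,o,(270,20,400,165),None)
t=read_camera("top"); save("t18.png",t["img"])
for n in("big_wheel","caster","spray_can"): print(n,search_frame(n,"top")[:1])
```

```text
[ 0.53270592 -0.00403237  0.19304953] [ 0.57976268  1.08600114 -0.07259865] 35.9
blue z 0.0955 slope [ 0.0016 -0.0037] blue circ ((0.5571233630180359, 0.09182341396808624), 0.02133200503885746) n 1978
[  39   53   41  246 1953 3082  231  184  194  268  489  872  733   11
    0    0    0    0    0    0]
rim z 0.10870629054517422 n 1126 centre tool [0.099  0.0002] rect ((0.09888038039207458, 0.0001980699598789215), (0.0681774914264679, 0.06848002225160599), 46.03569030761719) ext [ 0.06186469 -0.03392806] [0.1360898  0.03443604] rim world [0.5566 0.092  0.1931]
big_wheel [{'position': [425.9, 204.1], 'conf': 0.77}]
caster [{'position': [182.0, 300.2], 'conf': 0.63}]
spray_can [{'position': [146.6, 242.0], 'conf': 0.77}]
```

View pics/w18.png

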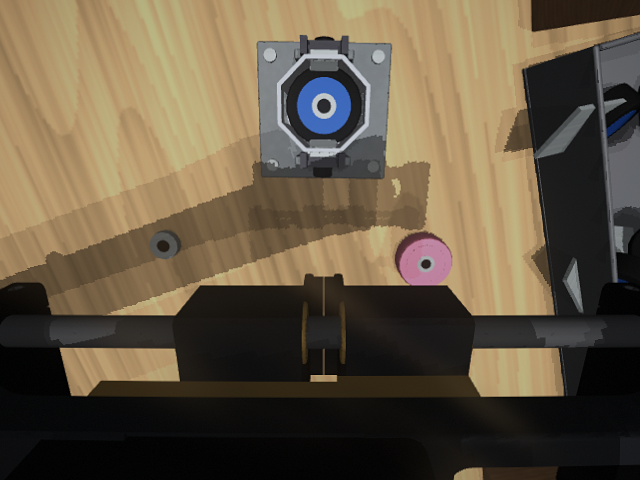

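View pics/t18.png

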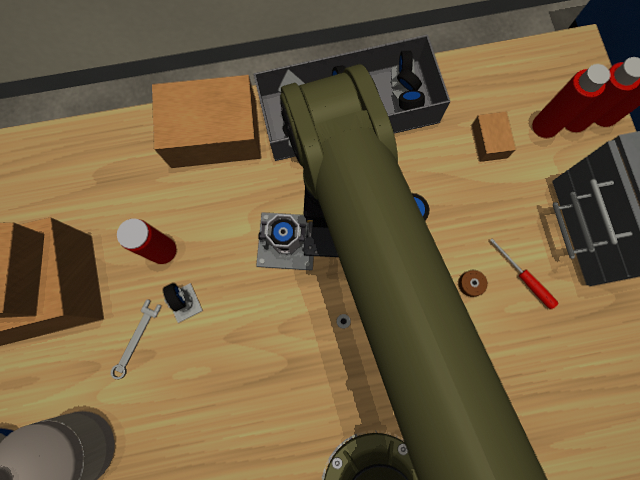

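The second wheel is level at wrist (324,105), with both lips over it at (322,64) and (322,155). Its top is 13.2 mm below the rim, the same as the first had been, and the robot is clear of it. The bystanders look unmoved. The big wheel is partly hidden by the arm, but it was last seen in place. Handing in.

```bash
python3 -c "
from cell import *
print(sign_off())"
```

```text
the job is handed in; nothing more can be done
None
```

Both small blue-core wheels are in the magazine under the lips, one on the other, and I handed the job in at about 36 s of the 72 s allowed.

**Last checks**
- **Second wheel:** its top face is level to about 0.004 rad and about 13 mm below the rim. It is about 1 mm from the rim's measured centre, and both lips are visible over its edge.
- **First wheel:** it gave the same readings after its own snap, while the second was still on the bench. At the end it was hidden under the second, so I inferred it from the stack height.
- **Follower:** I did not read it directly. The depth comes from the camera measurements and the force dropping to 0 at the same height on both presses.
- **Force:** the highest reading while pressing was about 7 N. Forces were read only at the end of each step.

**What did not go to plan**
- **Fingertip position:** the fingertips end about 31 mm short of the reported tool point. The first grasp closed above the wheel without touching it, and I corrected for the offset after that.
- **First wheel tilt:** on release it settled about 12° tilted in the mouth. It levelled under gentle pressing before the lips snapped.
- **Rim contact:** the fingertips touched the rim while I set each wheel, at 13 N or less.

**Bystanders:** the can and the caster were found within about 3 pixels of their starting places. The big wheel was partly hidden by the arm in the last picture, so its position rests on an earlier view, where I saw no sign it had moved.

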